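# Hold the red filter in the light gate

## Task

Set up the coloured-light demonstration on the teacher's desk: first slide the black glare ring down over the lamp stem until it sits flat on the shoulder at the stem's foot, and let go of it. Then take the red filter from the rack, lower it upright through the narrow slot in the top of the white gate until its red pane is centred at the height of the light beam, and finish while still holding it there, still and not pressed against the slot; the ring stays seated. Leave the green and blue filters, the remote control and the board eraser where they are.

Things in the scene. Friction and masses are not known exactly. Their poses are not given: they have to be found in the camera images.
- light_bench: fixed light bench: grey base plate 120 (x) by 270 (y) by 8 mm high, origin at the centre of its underside on the table, z up. Along its y axis stand the lamp (y = +100 mm), the white gate (y = -40 mm) and a white screen (y = -127 mm, 90 wide, top 90 mm above the table). The light beam runs level along y, 56 mm above the table
- lamp_seat (a point): on the lamp stem's axis, level with the top of its shoulder disc (42 diameter, top 14 mm above the table); a seated ring has its origin here. The upright steel stem is 22 in diameter, tapered to 14 over its top 4 mm, its top 68 mm above the table, with two glowing bands. Axes as light_bench
- gate_beam (a point): middle of the slot, at beam height 56 mm above the table: hold the red pane's centre here. Axes as light_bench. Gate: roof 100 (x) by 50 (y), underside 78, top 88 mm above the table, with a chamfered slot 54 long (x) by 12 wide (y) right through, on two walls 12 thick at x = -44 and +44; open below down to the base, nothing carries a filter
- ring: black plastic glare ring, 46 outside diameter, 26 bore, 30 high, about 90 g; origin at the centre of its underside, z along its bore. It starts lying flat on the table, bore upright
- filter_red: red light filter: an upright flat plate 10 thick (its x axis), 50 wide (its y axis) and 120 tall (its z axis), same both ways round; origin at the centre of its lower edge. Bottom 48 mm: black frame with a clear red pane; upper 72 mm: solid red handle. At the start it stands upright in one of the rack's pockets, its lower edge 8 mm above the table; which pocket varies. About 70 g
- red_pane (a point): centre of the red filter's pane, on the plate's middle, 28 mm above its lower edge; axes as filter_red
- filter_green: green light filter: an upright flat plate 10 thick (its x axis), 50 wide (its y axis) and 120 tall (its z axis), same both ways round; origin at the centre of its lower edge. Bottom 48 mm: black frame with a clear green pane; upper 72 mm: solid green handle. At the start it stands upright in one of the rack's pockets, its lower edge 8 mm above the table; which pocket varies. 
- filter_blue: blue light filter: an upright flat plate 10 thick (its x axis), 50 wide (its y axis) and 120 tall (its z axis), same both ways round; origin at the centre of its lower edge. Bottom 48 mm: black frame with a clear blue pane; upper 72 mm: solid blue handle. At the start it stands upright in one of the rack's pockets, its lower edge 8 mm above the table; which pocket varies. 
- rack: fixed wooden filter rack, a block 50 (x) by 210 (y) by 30 mm high, origin at the centre of its underside; three pockets in a row at y = -66, 0 and +66 mm, each 14 (x) by 54 (y) and 22 mm deep, so that the filters stand edge to edge, all facing along the rack's x axis
- remote: black remote control lying on the table, 45 (x) by 150 (y) by 20 mm high; origin at the centre of its underside
- eraser: blue and grey board eraser lying on the table, 50 (x) by 110 (y) by 34 mm high; origin at the centre of its underside
Things that resemble listed ones, but are neither listed nor needed, are in the scene too. Of the things that look like the ring, the smallest one is meant.

How it is judged:
By the outcome, as a careful person would: the job done as asked, in the order asked, and still so for the second after the job is handed in, while the arm keeps its last pose, push and grip.
It also fails if it takes over 64 s, if anything falls off the work surface, if the arm or the gripper's body presses on something with over 40 N, if the wrist force passes 120 N, or if a joint passes its speed limit or range.

## Robot

A 6-joint arm with a two-finger parallel gripper is mounted at the origin on the work surface. World frame = base frame: x ahead of the robot, y to its left, z up, the work surface at z = 0. Lengths are in m, angles in degrees, forces in N, time in s.
With the tool pointing down it reaches from about 0.375 to 0.9 m from the base axis. Payload 3.1 kg.
Tool frame: the origin (TCP) lies between the finger pads; the fingertips stand 14 mm ahead of it and the grasp point (between the pads) lies 5 mm behind it (bot.tips_ahead is the distance from the TCP to the fingertips, in m); z points along the fingers, y is the direction in which the jaws open and shut (so a half turn about z gives the same grasp; the last joint's range is limited). The gripper opens to 87 mm and grips with 3 to 60 N. Pads are 19 mm wide; open, the fingers measure 117 mm over their backs; the gripper's body (75 mm by 190 mm) begins 51 mm behind the grasp point.
Start: joints at [57.84, 30.224, 82.088, -0, 67.689, -10.227], TCP at [0.233, 0.58, 0.237] pointing down, gripper open.
Joint ranges: [-176.69, 176.69], [-43.24, 126.21], [12.49, 139.97], [-82, 262], [0, 151.66], [-163.58, 163.58]. Speed limits (degrees/s): [159.86, 159.86, 180, 180, 180, 180].

## Interface

Orientations are given as [roll, pitch, yaw] about the fixed x, y, z axes, in that order (R = Rz(yaw) Ry(pitch) Rx(roll)).
In Python, from workcell import bot, cams, cut_out gives the robot as it stands.
- The arm moves only by the tool carry_out, never from a script. Its argument "commands" is a list of rows, each a list of 7 numbers: the finger opening in cm, from 0 to 8.7, then the shift along the tool's x, y, z in cm, then the turn, a rotation vector about the tool's x, y, z in degrees. A call has exactly 5 rows; each row is the pose to reach, as a shift and turn from the pose commanded when the call began, along the tool's axes at that moment; what a row does not reach only later rows make up. A row lasts 1/8 s, in which the tool goes at most 62.5 mm and 10.7 degrees, less where a joint would pass 70% of its speed; a pose out of reach is approached as far as the arm can. A call with a gripper value outside its range is refused whole. The fingers move at their own pace and stop on an object; "squeeze" is the grip in N (left out, the last holds). Time passes only in rows, so rows that repeat a pose let the fingers close, or fill a call up. It gives the time, the measured TCP pose, the force and the opening at its end, in the units of the state.
- bot.observe(): the state, without advancing time (a new reading comes with each control period).
- cams.get_image(name): name is "side" or "top" or "wrist"; returns a dict with "image" (420x560x3 uint8, red, green, blue), "fx", "fy", "cx", "cy" (pixels), "pose" (4x4, takes a point from camera to world coordinates). Camera axes: x right, y down, z forward; pixel columns grow to the right and rows downward; lengths in m; the calibration is good to about 2 mm. A picture is of the moment at which its call begins. There is no depth.
- bot.hand_in(): hands the job in, once; it reports no verdict.
Trained networks look in the newest picture that a camera, given by its name, has taken for a name from the list of things; names that differ only in an ending like _2 or _b are one class to them, and where a whole thing is asked for, a point or a joint stands for the part that bears it (a point fixed in the world has none). Each returns a list of dicts, best first, with "score" (0 to 1); they miss things now and then, are a little off and sometimes report something else, mostly with a low value. They report only what shows in the picture. A call takes as long as a camera call. They do not tell look-alikes from the thing itself.
- cut_out(camera, name): "mask" (420x560 bool, what is visible of it) and "position" ([column, row] in pixels, amid what is visible of it).
The state is a dict: "clock": time; "joint_positions": joint angles; "joint_vel": joint speeds; "effort": joint torques, N m; "tcp_pos": TCP position; "tcp_rot": TCP orientation; "force": force on the tool from outside, world axes, zero at the start; "moment": the same for the moment, N m; "opening": finger opening in m.
Only numpy, scipy, OpenCV 4.12 (cv2) and the standard library are available. Lean on these libraries where they do the work, as an engineer would, in place of code of your own. Each camera call takes 0.05 s, during which the arm holds its last target.

## Working session

There is one attempt and no reset: what is moved stays moved. The work goes in short steps, Python scripts to look and compute and a tool call to move; the robot and the scene stay as the last step left them, time stands still between calls to the robot, and variables do not carry over. Pictures are saved under pics/ and viewed, and the job is handed in when it is done.

Besides the shell and the picture viewer there is one more tool, called after ">>>" as a command line: name --pt "numbers of a row" for each row, then --argument value for the rest. carry_out: Moves the arm, as the interface text tells. Its arguments: {"type":"object","properties":{"commands":{"type":"array"},"squeeze":{"type":"number"}},"required":["commands"]}

```bash
ls; mkdir -p pics; python3 - <<'E'
from workcell import bot,cams,cut_out
import cv2,numpy as np
s=bot.observe();print({k:np.round(v,4).tolist() for k,v in s.items()})
for n in ["side","top","wrist"]:
    d=cams.get_image(n);cv2.imwrite(f"pics/{n}0.png",d["image"][:,:,::-1])
    print(n,d["fx"],d["cx"],d["cy"],np.round(d["pose"],4).tolist())
    for t in ["ring","filter_red","light_bench","rack","remote","eraser","filter_green","filter_blue"]:
        print(t,[(round(c["score"],2),np.round(c["position"]).tolist(),int(c["mask"].sum())) for c in cut_out(n,t)])
E
```

```text
pics
{'clock': 0.0, 'joint_positions': [57.8384, 30.2785, 82.1555, -0.0005, 67.6884, -10.2276], 'joint_vel': [0.0423, 0.0313, 0.0332, 0.0057, 0.0964, 0.0655], 'effort': [-0.0002, -44.0038, -17.6592, 0.0633, 0.0582, -0.0002], 'tcp_pos': [0.2331, 0.5792, 0.2356], 'tcp_rot': [-179.8794, -0.0213, 158.0662], 'force': [0.6825, 0.3147, -0.3375], 'moment': [-0.0408, -0.0492, -0.0075], 'opening': 0.087}
side 407.44897051624 278.1684382376654 207.78603785397968 [[-0.9068, -0.317, 0.278, 0.2907], [-0.4216, 0.6703, -0.6107, 0.5701], [0.0073, -0.671, -0.7414, 0.7478], [0.0, 0.0, 0.0, 1.0]]
ring [(0.72, [340.0, 197.0], 374), (0.71, [335.0, 168.0], 495), (0.58, [376.0, 219.0], 652), (0.5, [280.0, 158.0], 369)]
filter_red [(0.85, [280.0, 160.0], 411)]
light_bench [(0.88, [233.0, 274.0], 7436)]
rack [(0.79, [287.0, 174.0], 868), (0.69, [291.0, 145.0], 380)]
remote [(0.75, [312.0, 328.0], 1838)]
eraser [(0.79, [200.0, 197.0], 1000)]
filter_green [(0.64, [296.0, 128.0], 314)]
filter_blue [(0.6, [291.0, 142.0], 309)]
top 437.3305318504583 281.94325920536255 208.1082971206377 [[-0.0081, -0.9922, 0.1242, 0.442], [-0.9996, 0.0048, -0.0271, 0.0239], [0.0263, -0.1244, -0.9919, 0.8547], [0.0, 0.0, 0.0, 1.0]]
ring [(0.93, [404.0, 238.0], 797), (0.89, [356.0, 266.0], 414), (0.55, [344.0, 321.0], 795), (0.32, [374.0, 181.0], 1659)]
filter_red [(0.71, [354.0, 171.0], 513)]
light_bench [(0.79, [195.0, 198.0], 8616)]
rack [(0.7, [372.0, 183.0], 1607), (0.68, [164.0, 300.0], 2007)]
remote [(0.91, [168.0, 299.0], 1984)]
eraser [(0.98, [273.0, 104.0], 1637)]
filter_green [(0.85, [424.0, 169.0], 607)]
filter_blue [(0.81, [386.0, 167.0], 560)]
wrist 368.4578333718939 276.5723888081747 212.60564872525225 [[0.3725, 0.8866, 0.2742, 0.1572], [0.928, -0.3558, -0.1103, 0.6114], [-0.0002, 0.2956, -0.9553, 0.3848], [0.0, 0.0, 0.0, 1.0]]
ring []
filter_red []
light_bench []
rack []
remote []
eraser []
filter_green []
filter_blue []
```

View pics/top0.png

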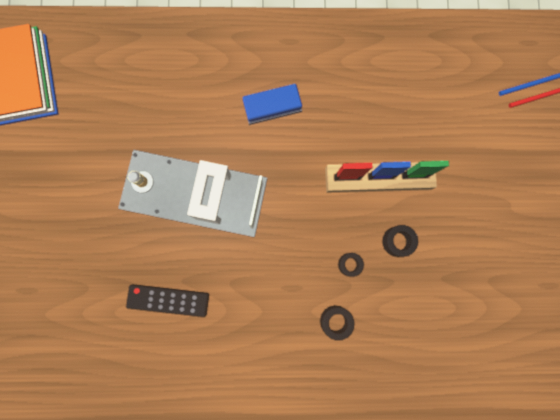

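View pics/side0.png

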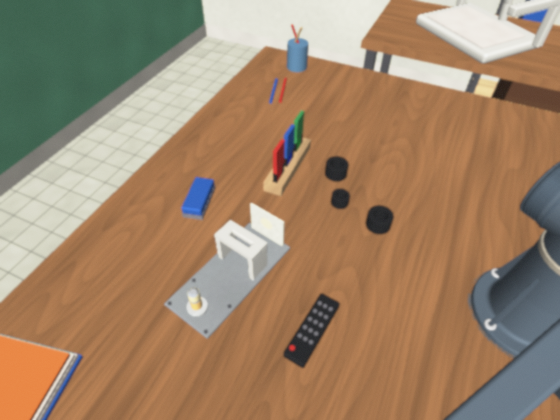

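View pics/wrist0.png

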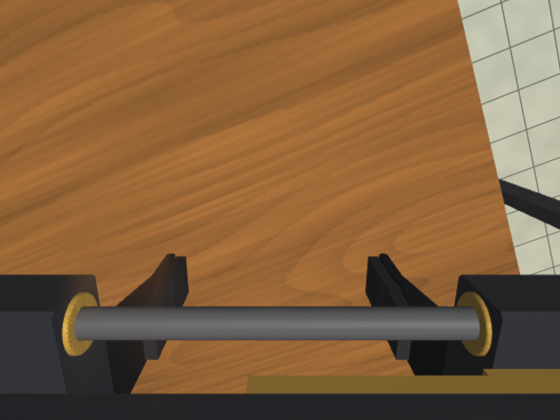

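```bash
python3 - <<'E'
import cv2,numpy as np
a=cv2.imread("pics/top0.png")
c=cv2.resize(a[140:245,105:285],None,fx=4.4,fy=4.4,interpolation=cv2.INTER_CUBIC);cv2.imwrite("pics/c_bench.png",c)
c=cv2.resize(a[150:345,310:455],None,fx=3,fy=3,interpolation=cv2.INTER_CUBIC);cv2.imwrite("pics/c_rings.png",c)
E
```

```text
(no output)
```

View pics/c_bench.png

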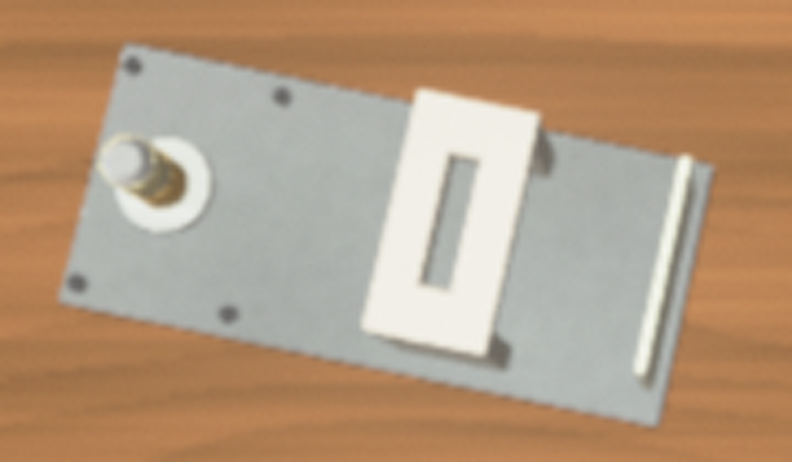

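View pics/c_rings.png

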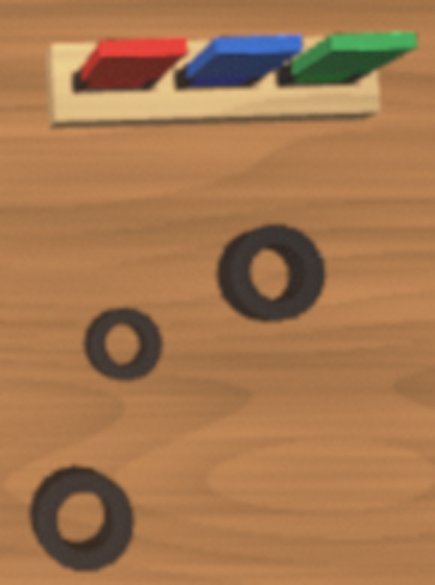

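```bash
cat > h.py <<'E'
import numpy as np,cv2
from scipy.optimize import least_squares
from scipy.spatial.transform import Rotation as R
def proj(d,P):
    P=np.atleast_2d(P);T=np.array(d["pose"]);q=(P-T[:3,3])@T[:3,:3]
    return np.c_[d["fx"]*q[:,0]/q[:,2]+d["cx"],d["fy"]*q[:,1]/q[:,2]+d["cy"]]
def unproj(d,uv,z):
    uv=np.atleast_2d(uv);T=np.array(d["pose"])
    r=np.c_[(uv[:,0]-d["cx"])/d["fx"],(uv[:,1]-d["cy"])/d["fy"],np.ones(len(uv))]@T[:3,:3].T
    return T[:3,3]+r*((z-T[2,3])/r[:,2])[:,None]
def w(p,L):
    L=np.atleast_2d(L).astype(float);c,s=np.cos(p[2]),np.sin(p[2])
    return np.c_[p[0]+c*L[:,0]-s*L[:,1],p[1]+s*L[:,0]+c*L[:,1],L[:,2]]
def fit(obs,p0):  # obs list of (cam,L,uv)
    f=lambda p:np.concatenate([(proj(d,w(p,L))-uv).ravel() for d,L,uv in obs])
    r=least_squares(f,p0,loss='soft_l1');return r.x,f(r.x).reshape(-1,2)
E
python3 - <<'E'
from h import *
from workcell import bot,cams,cut_out
d=cams.get_image("top");im=d["image"].astype(int)
cr=lambda l,f,o:(np.array(l,float)+.5)/f-.5+np.array(o)
b=cr([(125,42),(714,165),(658,427),(60,300)],4.4,(105,140))
g=cr([(416,88),(541,113),(487,357),(361,330)],4.4,(105,140))
sl=cr([(450,154),(481,157),(449,291),(420,286)],4.4,(105,140))
Lb=np.array([(60,135,8),(60,-135,8),(-60,-135,8),(-60,135,8)])/1000
Lg=np.array([(50,-15,88),(50,-65,88),(-50,-65,88),(-50,-15,88)])/1000
p,r=fit([(d,Lb,b),(d,Lg,g)],[.5,.2,-.2]);print("bench",p,np.degrees(p[2]),r.round(1).tolist())
print("seat",w(p,[0,.1,.014]),"beam",w(p,[0,-.04,.056]))
rk=cr([(50,43),(51,125),(379,114)],3,(310,150))
Lr=np.array([(25,105,30),(-25,105,30),(-25,-105,30)])/1000
p2,r2=fit([(d,Lr,rk)],[.5,-.2,0]);print("rack",p2,np.degrees(p2[2]),r2.round(1).tolist())
print("red pocket",w(p2,[0,.066,.008]))
dark=((im.max(2)<75)).astype(np.uint8)
n,lab,st,ce=cv2.connectedComponentsWithStats(dark)
for i in range(1,n):
    if st[i,4]>150:
        print(st[i].tolist(),ce[i].round(1))
        if 330<ce[i][0]<375 and 250<ce[i][1]<280:
            c,_=cv2.findContours((lab==i).astype(np.uint8),cv2.RETR_EXTERNAL,cv2.CHAIN_APPROX_NONE);print(cv2.minEnclosingCircle(c[0]))
            e=cv2.fitEllipse(c[0]);print(e, unproj(d,e[0],.03),unproj(d,e[0],.0))
s=cams.get_image("side")
print("seat proj side",proj(s,w(p,[[0,.1,.068],[0,.1,.014]])),"gate",proj(s,w(p,Lg)),"base",proj(s,w(p,Lb)), "rack", proj(s,w(p2,Lr)))
a=s["image"][:,:,::-1]
c=cv2.resize(a[195:340,155:300],None,fx=4,fy=4,interpolation=cv2.INTER_CUBIC);cv2.imwrite("pics/s_bench.png",c)
c=cv2.resize(a[100:240,255:400],None,fx=4,fy=4,interpolation=cv2.INTER_CUBIC);cv2.imwrite("pics/s_rack.png",c)
E
```

```text
bench [ 0.5796353   0.1739271  -0.21243865] -12.171837834538623 [[-0.1, -0.2], [0.3, -0.1], [0.2, 0.1], [-0.7, 0.3], [0.7, 0.3], [-0.3, 0.3], [-0.5, -0.5], [0.3, -0.2]]
seat [[0.60071974 0.27167907 0.014     ]] beam [[0.57120153 0.13482632 0.056     ]]
rack [ 0.60622928 -0.19017154  0.02101182] 1.2038883634813977 [[-0.2, 0.8], [0.6, -0.9], [-0.4, 0.1]]
red pocket [[ 0.6048426  -0.12418611  0.008     ]]
[383, 226, 35, 30, 641] [400.  240.6]
[339, 254, 24, 22, 275] [350.8 264.3]
((350.5, 264.5), 12.020915031433105)
((350.5640869140625, 264.2422180175781), (21.303321838378906, 23.569793701171875), 101.328857421875) [[ 0.43832763 -0.12668868  0.03      ]] [[ 0.43819485 -0.13216803  0.        ]]
[127, 285, 82, 31, 1290] [167.  300.1]
[321, 306, 33, 33, 579] [337.  322.4]
seat proj side [[193.61715037 291.06380121]
 [197.58574334 305.13031636]] gate [[214.76508012 234.10895428]
 [230.91898102 219.4581374 ]
 [267.94645154 242.27000055]
 [252.23007848 258.42279168]] base [[164.32974101 302.77265556]
 [250.03183598 221.60100201]
 [290.96966031 246.31846914]
 [207.63451891 337.17171931]] rack [[263.87231708 182.19854793]
 [282.09726427 187.95565105]
 [311.7955717  139.51015931]]
```

View pics/s_bench.png

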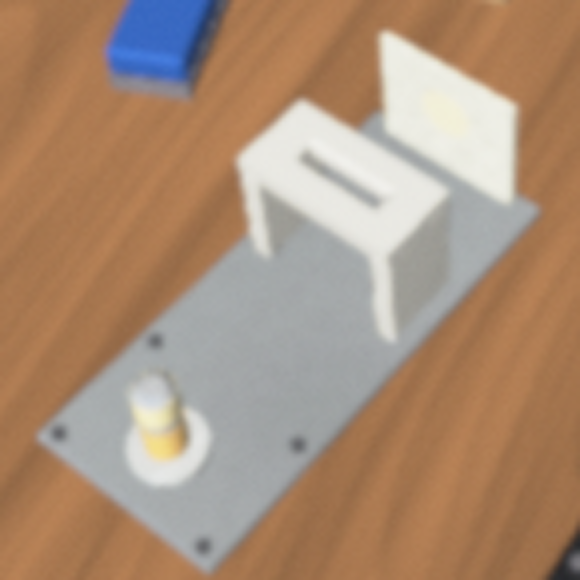

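View pics/s_rack.png

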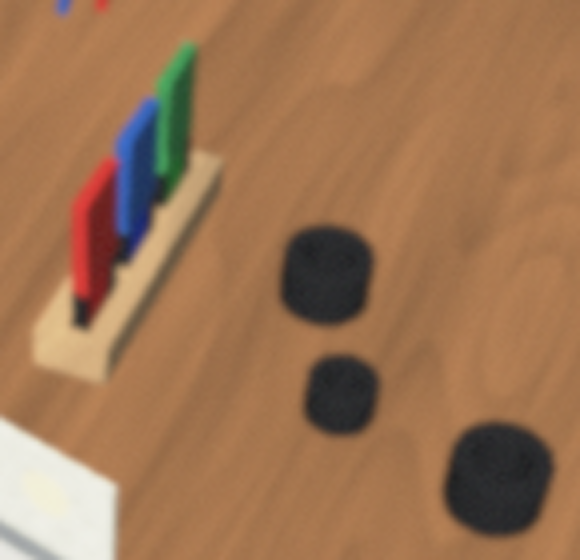

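```bash
cat > go.py <<'E'
import sys
from h import *
from workcell import bot
def rel(x,y,z,yaw):
    s=bot.observe();p=np.array(s["tcp_pos"]);M=R.from_euler('xyz',s["tcp_rot"],degrees=True)
    T=R.from_euler('xyz',[180,0,yaw],degrees=True)
    d=np.array([x,y,z])-p
    print("t",round(s["clock"],2),"pos",p.round(4),"rot",np.round(s["tcp_rot"],2),"F",np.round(s["force"],1),"M",np.round(s["moment"],2),"open",round(s["opening"],4))
    print("shift cm",(M.inv().apply(d)*100).round(2),"turn",(M.inv()*T).as_rotvec(degrees=True).round(2),"dist",np.linalg.norm(d).round(3))
if __name__=="__main__": rel(*map(float,sys.argv[1:5]))
E
python3 go.py .58 .2 .33 141
```

```text
t 1.45 pos [0.2334 0.5798 0.2366] rot [180.     0.   158.07] F [ 0.   0.8 -0.1] M [-0.05 -0.01  0.02] open 0.0872
shift cm [-46.34 -22.28  -9.34] turn [ 0.   -0.   17.07] dist 0.523
```

>>> carry_out --pt "6.5 -5.5 -2.65 -1.1 0 0 3" --pt "6.5 -11 -5.3 -2.2 0 0 7" --pt "6.5 -16.5 -7.95 -3.3 0 0 10" --pt "6.5 -22 -10.6 -4.4 0 0 14" --pt "6.5 -27.5 -13.25 -5.5 0 0 17"

```text
clock: 2.08
tcp_pos: [0.4402, 0.3526, 0.2922]
tcp_rot: [180.0, 0.0, 141.0]
force: [1.2, 0.7, -0.7]
opening: 0.0655
```

>>> carry_out --pt "6.5 -4 -3.3 -0.8 0 0 0" --pt "6.5 -8.5 -7.0 -1.7 0 0 0" --pt "6.5 -13 -10.8 -2.7 0 0 0" --pt "6.5 -15.4 -13.8 -3.8 0 0 0" --pt "6.5 -15.4 -13.8 -3.8 0 0 0"

```text
clock: 2.7
tcp_pos: [0.4728, 0.1478, 0.3305]
tcp_rot: [179.9, 0.1, 140.8]
force: [-0.5, 0.7, -0.6]
opening: 0.0654
```

```bash
python3 go.py .58 .2 .33 141; python3 - <<'E'
from workcell import cams
import cv2
cv2.imwrite("pics/w1.png",cv2.resize(cams.get_image("wrist")["image"][:,:,::-1],None,fx=1.4,fy=1.4))
E
```

```text
t 2.7 pos [0.4728 0.1478 0.3305] rot [1.7993e+02 1.0000e-01 1.4081e+02] F [-0.5  0.7 -0.6] M [ 0.02  0.01 -0.  ] open 0.0654
shift cm [-5.01 10.82  0.08] turn [ 0.07  0.1  -0.19] dist 0.119
```

View pics/w1.png

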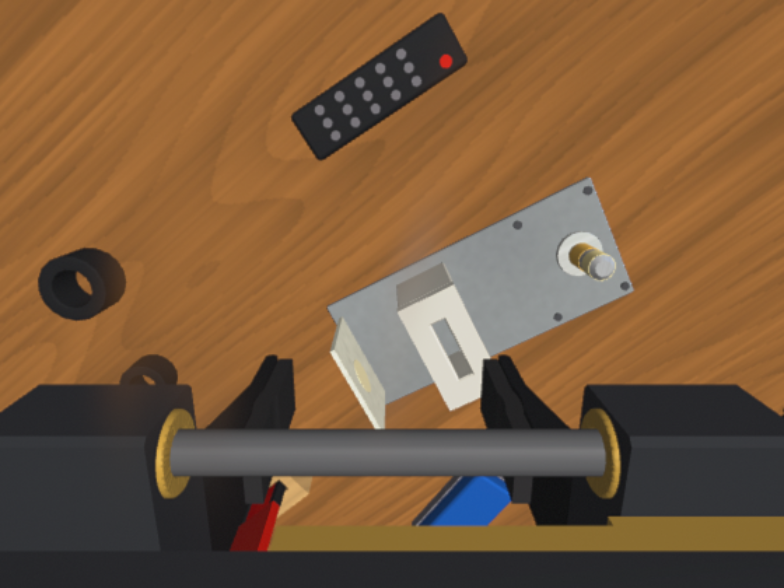

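```bash
python3 - <<'E'
from h import *
from workcell import cams
d=cams.get_image("wrist");np.save("w1.npy",d,allow_pickle=True)
a=d["image"][:,:,::-1];cv2.imwrite("pics/w1b.png",cv2.resize(a[120:300,225:460],None,fx=3.4,fy=3.3,interpolation=cv2.INTER_CUBIC) if 0 else cv2.resize(a[120:295,225:460],None,fx=3.4,fy=3.4,interpolation=cv2.INTER_CUBIC))
p=[.5796,.1739,-.2124]
L=np.array([(60,135,8),(60,-135,8),(-60,-135,8),(-60,135,8),(50,-15,88),(50,-65,88),(-50,-65,88),(-50,-15,88),(0,100,68),(27,-34,88),(27,-46,88),(-27,-46,88),(-27,-34,88)])/1000
print(((proj(d,w(p,L))-[225,120]+.5)*3.4-.5).round(0).tolist())
E
```

```text
[[771.0, 309.0], [159.0, 587.0], [21.0, 346.0], [664.0, 30.0], [452.0, 540.0], [321.0, 598.0], [193.0, 358.0], [330.0, 292.0], [695.0, 254.0], [374.0, 508.0], [342.0, 523.0], [275.0, 392.0], [307.0, 376.0]]
```

View pics/w1b.png

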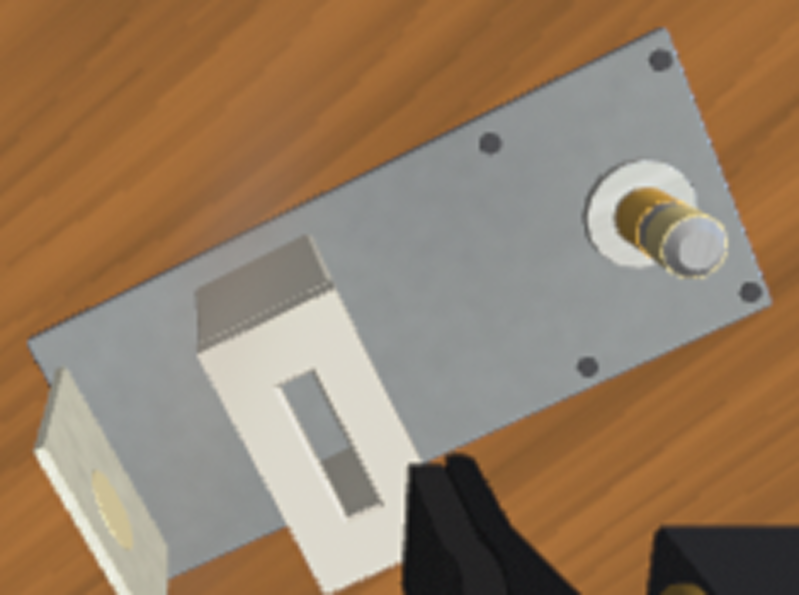

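```bash
python3 - <<'E'
from h import *
from workcell import cams
W=np.load("w1.npy",allow_pickle=True).item()
cr=lambda l,f,o:(np.array(l,float)+.5)/f-.5+np.array(o)
uv=cr([(771,302),(28,342),(667,29),(200,354),(332,287),(330,592),(696,246),(278,384),(316,370),(383,505),(347,518)],3.4,(225,120))
L=np.array([(60,135,8),(-60,-135,8),(-60,135,8),(-50,-65,88),(-50,-15,88),(50,-65,88),(0,100,68),(-29,-48,88),(-29,-32,88),(29,-32,88),(29,-48,88)])/1000
n=7
p,r=fit([(W,L[:n],uv[:n])],[.58,.17,-.2]);print(p,np.degrees(p[2]),r.round(1).tolist());print(w(p,[[0,.1,.014],[0,-.04,.056]]))
print((proj(W,w(p,L))-uv).round(1)[n:])
S=cams.get_image("side")
us=cr([(37,437),(540,210),(210,573),(301,99),(236,158),(388,258),(450,190)],4,(155,195))
Ls=np.array([(60,135,8),(-60,-135,8),(-60,135,8),(50,-65,88),(50,-15,88),(-50,-15,88),(-50,-65,88)])/1000
p,r=fit([(S,Ls,us)],[.58,.17,-.2]);print(p,np.degrees(p[2]),r.round(1).tolist());print(w(p,[[0,.1,.014],[0,-.04,.056]]))
E
python3 go.py .438 -.129 .15 141
```

```text
[ 0.57907055  0.17621827 -0.20567282] -11.784184571366685 [[1.4, 0.1], [-1.1, 0.4], [0.0, -1.7], [-0.9, -0.1], [0.7, -0.0], [-1.1, 0.6], [0.9, 0.3]]
[[0.59949313 0.27411065 0.014     ]
 [0.57090151 0.13706131 0.056     ]]
[[-2.   0.2]
 [-0.4 -1.8]
 [ 1.3  0.3]
 [-0.6  2.2]]
[ 0.58065281  0.17561424 -0.20561538] -11.780893675553198 [[-0.3, -0.2], [0.4, -0.7], [0.1, -0.0], [-0.0, 0.5], [0.1, 0.5], [-0.2, -0.4], [-0.1, 0.4]]
[[0.60106977 0.27350779 0.014     ]
 [0.57248603 0.13645681 0.056     ]]
t 2.85 pos [0.4719 0.1506 0.3294] rot [ 1.7998e+02 -3.0000e-02  1.4108e+02] F [-0.5  0.5  0.7] M [ 0.01  0.01 -0.04] open 0.0646
shift cm [-14.94 -23.88  17.93] turn [ 0.02 -0.03  0.08] dist 0.334
```

>>> carry_out --pt "6.5 -2.2 -4.0 2.0 0 0 0" --pt "6.5 -5 -8.0 4.0 0 0 0" --pt "6.5 -7.5 -12.0 7.0 0 0 0" --pt "6.5 -10.0 -16.0 10.0 0 0 0" --pt "6.5 -12.5 -20.0 13.0 0 0 0"

```text
clock: 3.48
tcp_pos: [0.4439, -0.0842, 0.1985]
tcp_rot: [180.0, 0.0, 141.2]
force: [-0.0, -0.4, 0.4]
opening: 0.0648
```

```bash
python3 go.py .438 -.129 .12 141
```

```text
t 3.48 pos [ 0.4439 -0.0842  0.1985] rot [1.7997e+02 2.0000e-02 1.4122e+02] F [-0.  -0.4  0.4] M [-0.05  0.    0.01] open 0.0648
shift cm [-2.34 -3.87  7.85] turn [0.03 0.02 0.22] dist 0.091
```

>>> carry_out --pt "6.5 -1.2 -2 3 0 0 0" --pt "6.5 -2.3 -3.7 7 0 0 0" --pt "6.5 -2.3 -3.7 7.8 0 0 0" --pt "6.5 -2.3 -3.7 7.8 0 0 0" --pt "6.5 -2.3 -3.7 7.8 0 0 0"

```text
clock: 4.1
tcp_pos: [0.4392, -0.1265, 0.1227]
tcp_rot: [180.0, 0.1, 141.2]
force: [0.3, 0.7, 0.4]
opening: 0.0649
```

```bash
python3 go.py .438 -.129 .018 141; python3 - <<'E'
from workcell import cams
from h import *
d=cams.get_image("wrist")
print(proj(d,[[.438,-.129,.0],[.438,-.129,.03]])*1.4)
cv2.imwrite("pics/w2.png",cv2.resize(d["image"][:,:,::-1],None,fx=1.4,fy=1.4))
E
```

```text
t 4.1 pos [ 0.4392 -0.1265  0.1227] rot [1.7997e+02 1.1000e-01 1.4117e+02] F [0.3 0.7 0.4] M [-0.02  0.01 -0.08] open 0.0649
shift cm [-0.05 -0.27 10.47] turn [0.03 0.11 0.18] dist 0.105
[[381.16392447 296.56963785]
 [380.48895875 314.52814856]]
```

View pics/w2.png

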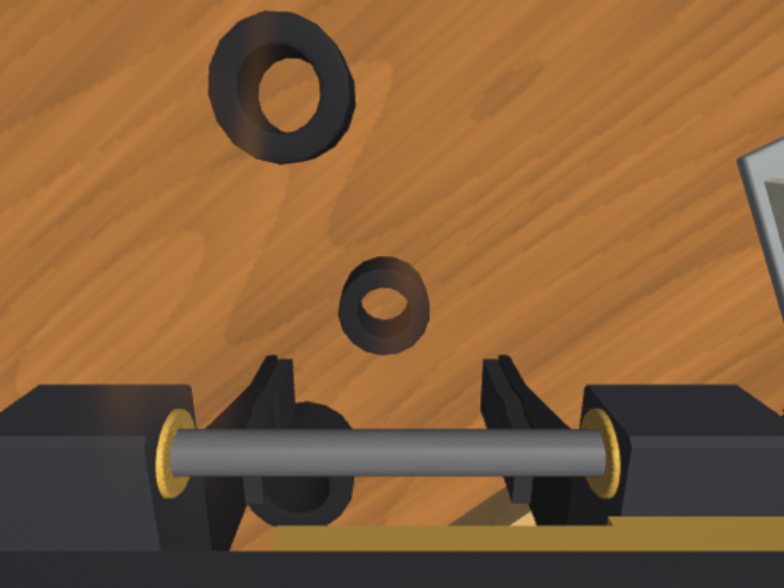

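>>> carry_out --pt "6.5 -0.05 -0.2 3 0 0 0" --pt "6.5 -0.05 -0.2 6 0 0 0" --pt "6.5 -0.05 -0.2 8.5 0 0 0" --pt "6.5 -0.05 -0.2 10.3 0 0 0" --pt "6.5 -0.05 -0.2 10.4 0 0 0"

```text
clock: 4.78
tcp_pos: [0.4377, -0.1288, 0.0176]
tcp_rot: [-180.0, -0.0, 141.1]
force: [-1.2, 0.2, 0.0]
opening: 0.0652
```

>>> carry_out --pt "4 0 0 0 0 0 0" --pt "4 0 0 0 0 0 0" --pt "4 0 0 0 0 0 0" --pt "4 0 0 0 0 0 0" --pt "4 0 0 0 0 0 0" --squeeze 20

```text
clock: 5.4
tcp_pos: [0.438, -0.1294, 0.0184]
tcp_rot: [180.0, 0.1, 141.1]
force: [1.3, 1.8, 6.2]
opening: 0.0456
```

```bash
python3 go.py .438 -.129 .018 141
```

```text
t 5.4 pos [ 0.438  -0.1294  0.0184] rot [1.7998e+02 1.1000e-01 1.4107e+02] F [1.3 1.8 6.2] M [ 0.27 -0.18  0.06] open 0.0456
shift cm [0.03 0.03 0.04] turn [0.02 0.11 0.07] dist 0.001
```

>>> carry_out --pt "4 0 0 -1.5 0 0 0" --pt "4 0 0 -6 0 0 0" --pt "4 0 0 -12 0 0 0" --pt "4 0 0 -14 0 0 0" --pt "4 0 0 -14 0 0 0"

```text
clock: 6.02
tcp_pos: [0.4381, -0.1296, 0.1596]
tcp_rot: [180.0, 0.3, 141.1]
force: [-0.1, -0.5, -2.2]
opening: 0.0454
```

```bash
python3 go.py .600 .2735 .16 141; python3 - <<'E'
from workcell import cams
from h import *
d=cams.get_image("wrist")
cv2.imwrite("pics/w3.png",cv2.resize(d["image"][:,:,::-1],None,fx=1.4,fy=1.4))
E
```

```text
t 6.03 pos [ 0.4381 -0.1296  0.1596] rot [179.96   0.27 141.07] F [-0.1 -0.5 -2.2] M [-0.06  0.03  0.02] open 0.0454
shift cm [12.74 41.53 -0.07] turn [0.04 0.27 0.07] dist 0.434
```

View pics/w3.png

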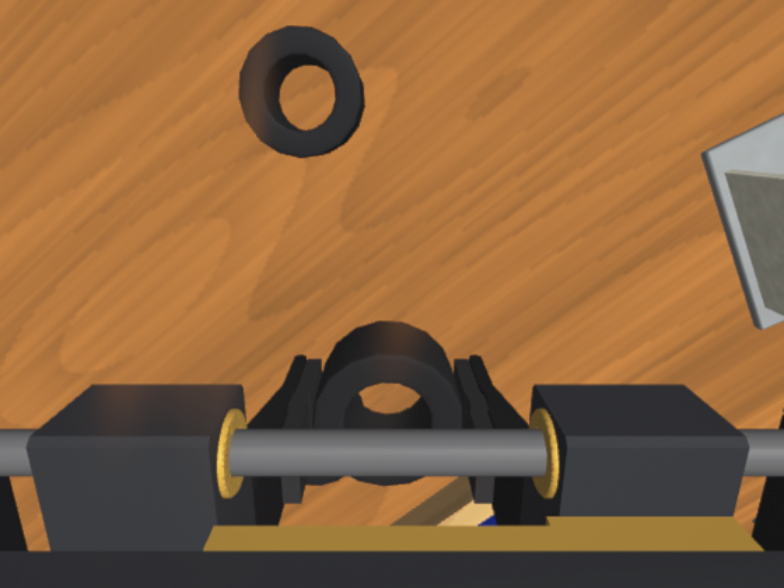

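>>> carry_out --pt "4 1.2 4 0 0 0 0" --pt "4 3 10 0 0 0 0" --pt "4 4.8 15.8 0 0 0 0" --pt "4 6.6 21.6 0 0 0 0" --pt "4 8.2 27 0 0 0 0"

```text
clock: 6.7
tcp_pos: [0.5424, 0.1343, 0.1554]
tcp_rot: [-179.8, -0.2, 141.1]
force: [1.3, -0.5, -1.5]
opening: 0.0456
```

>>> carry_out --pt "4 1.7 5.5 0 0 0 0" --pt "4 3.2 10.5 0.5 0 0 0" --pt "4 4.5 14.5 1 0 0 0" --pt "4 4.5 14.5 1.5 0 0 0" --pt "4 4.5 14.5 1.5 0 0 0"

```text
clock: 7.32
tcp_pos: [0.5973, 0.2725, 0.1397]
tcp_rot: [-179.7, -0.2, 141.1]
force: [-0.7, 0.6, -1.0]
opening: 0.045
```

```bash
python3 go.py .600 .2735 .12 141; python3 - <<'E'
from workcell import cams,bot
from h import *
d=cams.get_image("wrist");np.save("w4.npy",d,allow_pickle=True)
a=cv2.resize(d["image"][:,:,::-1],None,fx=1.4,fy=1.4)
tcp=np.array(bot.observe()["tcp_pos"]);
t=np.linspace(0,2*np.pi,60)
def circ(c,r,col):
    P=np.c_[c[0]+r*np.cos(t),c[1]+r*np.sin(t),np.full(60,c[2])]
    cv2.polylines(a,[(proj(d,P)*1.4).round().astype(int)],True,col,1)
circ(tcp+[0,0,-.018],.023,(255,255,0));circ(tcp+[0,0,.012],.023,(0,255,0));circ(tcp+[0,0,.012],.013,(0,255,0))
circ([.6,.2735,.014],.021,(0,0,255));circ([.6,.2735,.068],.007,(0,0,255))
cv2.imwrite("pics/w4.png",a)
a=cv2.imread("pics/w3.png")
for n in ["side","top"]: cv2.imwrite(f"pics/{n}4.png",cams.get_image(n)["image"][:,:,::-1])
E
```

```text
t 7.33 pos [0.5973 0.2725 0.1397] rot [-179.69   -0.19  141.09] F [-0.7  0.6 -1. ] M [-0.04  0.06 -0.04] open 0.045
shift cm [-0.16  0.26  1.97] turn [-0.31 -0.19  0.09] dist 0.02
```

View pics/w4.png

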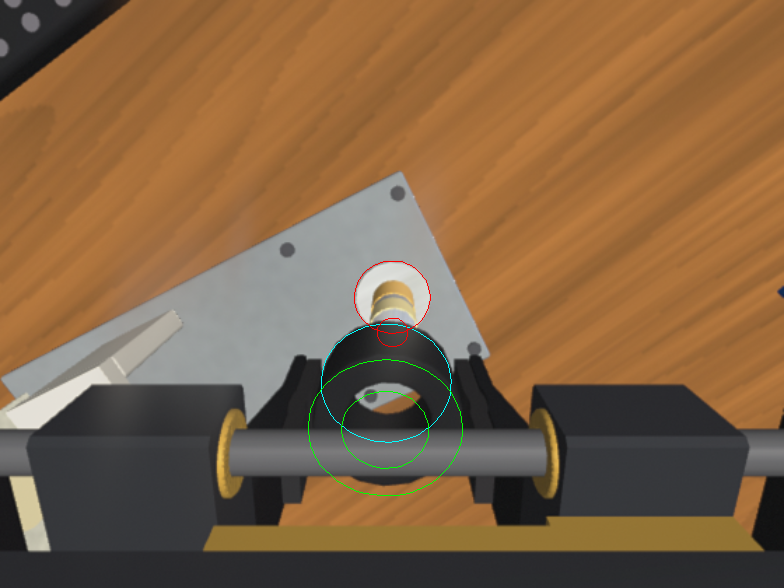

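View pics/side4.png

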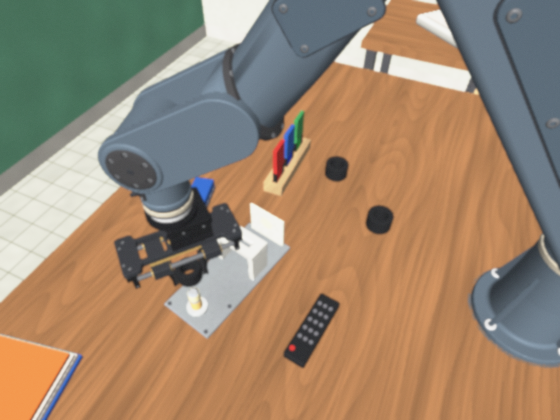

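```bash
python3 - <<'E'
from h import *
W=np.load("w4.npy",allow_pickle=True).item()
a=W["image"][:,:,::-1]
a=cv2.convertScaleAbs(a,alpha=2.2,beta=10)
cv2.imwrite("pics/w4c.png",cv2.resize(a[215:360,200:355],None,fx=4,fy=4,interpolation=cv2.INTER_CUBIC))
E
```

```text
(no output)
```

View pics/w4c.png

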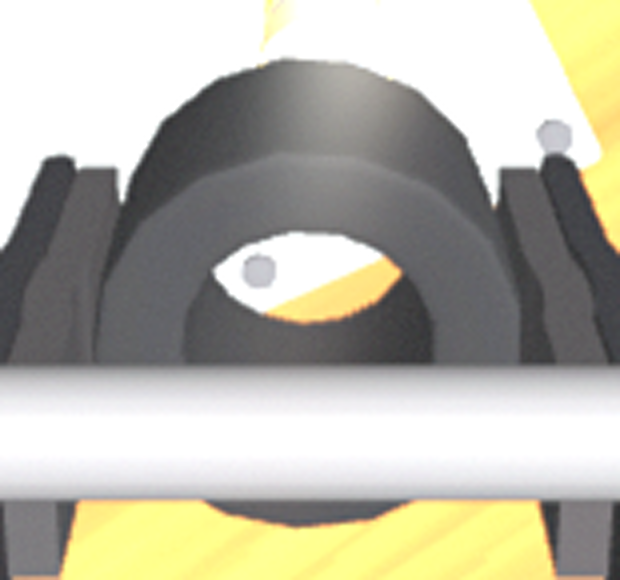

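```bash
python3 - <<'E'
from h import *
W=np.load("w4.npy",allow_pickle=True).item()
cr=lambda q:(np.array(q)+.5)/4-.5
t=np.linspace(0,2*np.pi,720)
tcp=np.array([.5973,.2725,.1397])
def ext(c,r):
    P=np.c_[c[0]+r*np.cos(t),c[1]+r*np.sin(t),np.full(720,c[2])];q=proj(W,P);return q[:,0].min(),q[:,0].max(),q[:,1].min(),q[:,1].max()
def f(c):
    c=np.array(c);b=ext(c,.023);h=ext(c+[0,0,.03],.023);o=ext(c+[0,0,.03],.013)
    return [b[2]-215-cr(58),h[2]-215-cr(155),h[3]-215-cr(526),o[2]-215-cr(232),h[0]-200-cr(97),h[1]-200-cr(520)]
r=least_squares(f,tcp-[0,0,.018]);print(r.x,r.x-tcp,np.round(r.fun,2))
E
```

```text
[0.59920469 0.27190691 0.11550251] [ 0.00190469 -0.00059309 -0.02419749] [-0.53 -0.86 -0.24  1.55  0.23 -0.23]
```

```bash
python3 go.py .5981 .2741 .1 141
```

```text
t 7.47 pos [0.5988 0.272  0.1419] rot [-1.7990e+02 -6.0000e-02  1.4098e+02] F [-0.1  0.3 -1.4] M [-0.03 -0.02 -0.05] open 0.0453
shift cm [0.18 0.13 4.19] turn [-0.1  -0.06 -0.02] dist 0.042
```

>>> carry_out --pt "4 0.1 0.1 1 0 0 0" --pt "4 0.18 0.13 2.5 0 0 0" --pt "4 0.18 0.13 3.5 0 0 0" --pt "4 0.18 0.13 3.7 0 0 0" --pt "4 0.18 0.13 3.7 0 0 0"

```text
clock: 8.1
tcp_pos: [0.5988, 0.2756, 0.1052]
tcp_rot: [-180.0, -0.0, 141.1]
force: [1.0, -0.6, -0.8]
opening: 0.0452
```

```bash
python3 go.py .5981 .2741 .1 141; python3 - <<'E'
from h import *
from workcell import cams,bot
d=cams.get_image("wrist");np.save("w5.npy",d,allow_pickle=True)
a=cv2.convertScaleAbs(d["image"][:,:,::-1],alpha=1.3)
cv2.imwrite("pics/w5.png",cv2.resize(a[180:360,190:365],None,fx=3.3,fy=3.3,interpolation=cv2.INTER_CUBIC))
a=cams.get_image("side")["image"][:,:,::-1]
cv2.imwrite("pics/side5.png",cv2.resize(a[200:340,110:300],None,fx=4,fy=4,interpolation=cv2.INTER_CUBIC))
print(bot.observe()["tcp_pos"])
E
```

```text
t 8.1 pos [0.5988 0.2756 0.1052] rot [-1.7999e+02 -1.0000e-02  1.4107e+02] F [ 1.  -0.6 -0.8] M [ 0.03 -0.01 -0.03] open 0.0452
shift cm [-0.04 -0.16  0.52] turn [-0.01 -0.01  0.07] dist 0.005
[0.59920792 0.27570099 0.10587889]
```

View pics/w5.png

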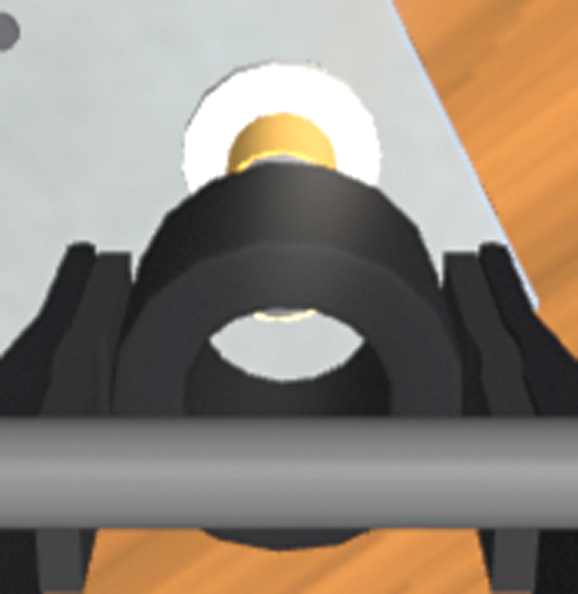

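View pics/side5.png

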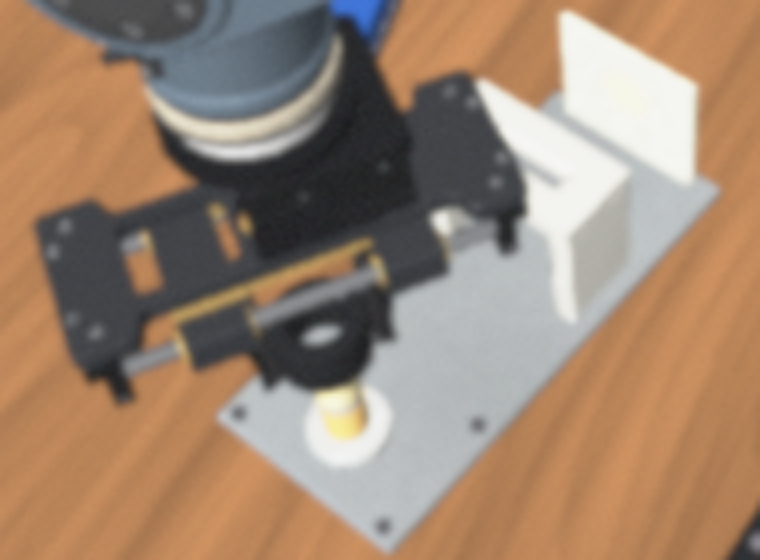

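```bash
python3 - <<'E'
from h import *
W=np.load("w5.npy",allow_pickle=True).item()
f=3.3;o=(190,180)
cu=lambda q:(q+.5)/f-.5+o[0]
cv=lambda q:(q+.5)/f-.5+o[1]
t=np.linspace(0,2*np.pi,720)
def ext(c,r):
    P=np.c_[c[0]+r*np.cos(t),c[1]+r*np.sin(t),np.full(720,c[2])];q=proj(W,P);return q[:,0].min(),q[:,0].max(),q[:,1].min(),q[:,1].max()
tcp=np.array([.5988,.2756,.1052])
def fr(c):
    c=np.array(c);b=ext(c,.023);h=ext(c+[0,0,.03],.023);oo=ext(c+[0,0,.03],.013);bb=ext(c,.013)
    return [b[2]-cv(162),h[2]-cv(243),h[3]-cv(550),oo[2]-cv(309),h[0]-cu(112),h[1]-cu(462),bb[3]-cv(381)]
r=least_squares(fr,tcp-[0,0,.018]);print("ring",r.x,r.x-tcp,np.round(r.fun,2))
def fs(s):
    a=ext([s[0],s[1],.014],.021);b=ext([s[0],s[1],.064],.011)
    return [a[0]-cu(183),a[1]-cu(381),a[2]-cv(62),b[3]-cv(320)]
q=least_squares(fs,[.6,.273]);print("stem",q.x,np.round(q.fun,2))
d=q.x-r.x[:2];print("need world",d,"tool cm",R.from_euler('xyz',[180,0,141],degrees=True).inv().apply([d[0],d[1],0])*100)
E
```

```text
ring [0.60051411 0.27507326 0.08189734] [ 0.00171411 -0.00052674 -0.02330266] [-0.09 -0.34  0.31  1.41  0.08 -0.08 -1.58]
stem [0.600671   0.27354201] [-0.47  0.47  0.5  -0.43]
need world [ 0.0001569  -0.00153125] tool cm [-1.08557621e-01 -1.09126332e-01 -1.33641213e-17]
```

>>> carry_out --pt "4 -0.1 -0.1 0.2 0 0 0" --pt "4 -0.1 -0.1 0.8 0 0 0" --pt "4 -0.1 -0.1 1.4 0 0 0" --pt "4 -0.1 -0.1 2 0 0 0" --pt "4 -0.1 -0.1 2.6 0 0 0"

```text
clock: 8.82
tcp_pos: [0.5994, 0.274, 0.0792]
tcp_rot: [180.0, 0.1, 141.1]
force: [0.9, -0.5, 0.2]
opening: 0.0453
```

```bash
python3 go.py .599 .2741 .04 141; python3 - <<'E'
from h import *
from workcell import cams,bot
d=cams.get_image("wrist")
a=cv2.convertScaleAbs(d["image"][:,:,::-1],alpha=1.3)
cv2.imwrite("pics/w6.png",cv2.resize(a[180:360,190:365],None,fx=3.3,fy=3.3,interpolation=cv2.INTER_CUBIC))
E
```

```text
t 8.82 pos [0.5994 0.274  0.0792] rot [1.7998e+02 5.0000e-02 1.4108e+02] F [ 0.9 -0.5  0.2] M [-0.21 -0.12 -0.  ] open 0.0453
shift cm [ 0.04 -0.02  3.92] turn [0.02 0.05 0.08] dist 0.039
```

View pics/w6.png

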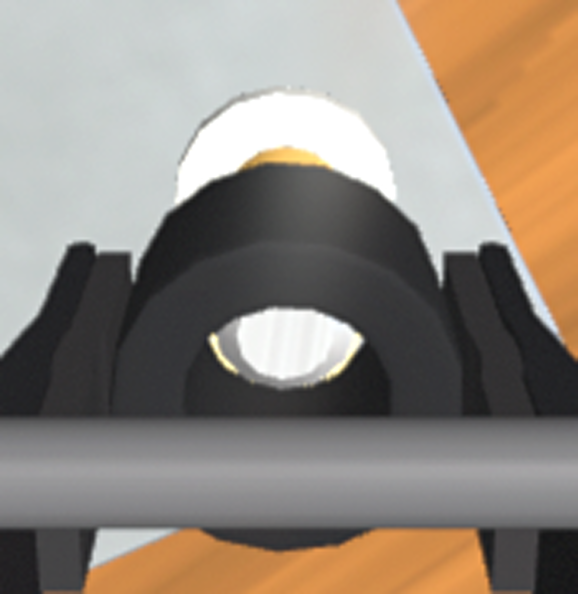

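>>> carry_out --pt "4 0 0 0.7 0 0 0" --pt "4 0 0 1.4 0 0 0" --pt "4 0 0 2.1 0 0 0" --pt "4 0 0 2.8 0 0 0" --pt "4 0 0 3.4 0 0 0"

```text
clock: 9.5
tcp_pos: [0.5995, 0.2739, 0.0453]
tcp_rot: [180.0, 0.1, 141.1]
force: [1.9, -3.1, 1.2]
opening: 0.0453
```

```bash
python3 go.py .599 .2741 .032 141
```

```text
t 9.5 pos [0.5995 0.2739 0.0453] rot [1.7998e+02 5.0000e-02 1.4107e+02] F [ 1.9 -3.1  1.2] M [-0.5  -0.42  0.04] open 0.0453
shift cm [ 0.05 -0.02  1.33] turn [0.02 0.05 0.07] dist 0.013
```

>>> carry_out --pt "4 -0.06 0 0.3 0 0 0" --pt "4 -0.06 0 0.6 0 0 0" --pt "4 -0.06 0 0.9 0 0 0" --pt "4 -0.06 0 1.1 0 0 0" --pt "4 -0.06 0 1.3 0 0 0"

```text
clock: 10.12
tcp_pos: [0.5994, 0.2738, 0.0325]
tcp_rot: [180.0, 0.0, 141.1]
force: [1.4, -2.7, 4.3]
opening: 0.0456
```

```bash
python3 go.py .599 .2741 .032 141;python3 - <<'E'
from h import *
from workcell import cams,bot
d=cams.get_image("wrist")
a=cv2.convertScaleAbs(d["image"][:,:,::-1],alpha=1.3)
cv2.imwrite("pics/w7.png",cv2.resize(a[180:360,190:365],None,fx=3.3,fy=3.3,interpolation=cv2.INTER_CUBIC))
E
```

```text
t 10.12 pos [0.5994 0.2738 0.0325] rot [180.     0.   141.07] F [ 1.4 -2.7  4.3] M [-0.47 -0.28 -0.01] open 0.0456
shift cm [ 0.05 -0.    0.05] turn [0.   0.   0.07] dist 0.001
```

View pics/w7.png

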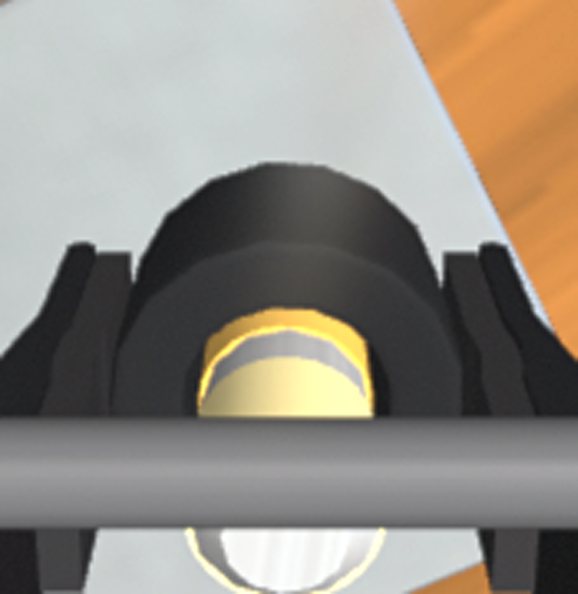

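>>> carry_out --pt "4 0 0 0.05 0 0 0" --pt "4 0 0 0.1 0 0 0" --pt "4 0 0 0.15 0 0 0" --pt "4 0 0 0.15 0 0 0" --pt "4 0 0 0.15 0 0 0"

```text
clock: 10.8
tcp_pos: [0.5995, 0.2738, 0.0325]
tcp_rot: [180.0, 0.0, 141.1]
force: [-0.6, -2.7, 8.8]
opening: 0.0452
```

>>> carry_out --pt "6.5 0 0 0 0 0 0" --pt "6.5 0 0 0 0 0 0" --pt "6.5 0 0 0 0 0 0" --pt "6.5 0 0 0 0 0 0" --pt "6.5 0 0 0 0 0 0"

```text
clock: 11.42
tcp_pos: [0.5993, 0.2738, 0.0308]
tcp_rot: [-180.0, -0.0, 141.1]
force: [0.4, -0.1, -0.2]
opening: 0.0649
```

>>> carry_out --pt "6.5 0 0 -1 0 0 0" --pt "6.5 0 0 -3 0 0 0" --pt "6.5 0 0 -7 0 0 0" --pt "6.5 0 0 -12 0 0 0" --pt "6.5 0 0 -18 0 0 0"

```text
clock: 12.05
tcp_pos: [0.5989, 0.2736, 0.2135]
tcp_rot: [-180.0, -0.0, 141.1]
force: [0.8, 0.3, 0.6]
opening: 0.0651
```

```bash
python3 go.py .6048 -.124 .20 91.2;python3 - <<'E'
from h import *
from workcell import cams,bot
d=cams.get_image("wrist")
a=d["image"][:,:,::-1].copy()
t=np.linspace(0,2*np.pi,60)
for z,r in ((.014,.023),(.044,.023),(.068,.007)):
    P=np.c_[.6005+r*np.cos(t),.2735+r*np.sin(t),np.full(60,z)]
    b=proj(d,P)
    print(z,b.min(0).round(1),b.max(0).round(1))
cv2.imwrite("pics/w8.png",cv2.resize(a[100:300,180:380],None,fx=3,fy=3,interpolation=cv2.INTER_CUBIC))
a=cams.get_image("side")["image"][:,:,::-1]
cv2.imwrite("pics/side8.png",cv2.resize(a[220:340,110:300],None,fx=4,fy=4,interpolation=cv2.INTER_CUBIC))
E
```

```text
t 12.05 pos [0.5989 0.2736 0.2135] rot [-1.7999e+02 -1.0000e-02  1.4106e+02] F [0.8 0.3 0.6] M [ 0.   -0.01 -0.02] open 0.0651
shift cm [-25.44 -30.56   1.35] turn [-1.000e-02 -0.000e+00  4.986e+01] dist 0.398
0.014 [253.2 165.8] [300.7 212.1]
0.044 [251.2 171.8] [302.8 221.8]
0.068 [268.5 196.5] [285.4 212.8]
```

View pics/w8.png

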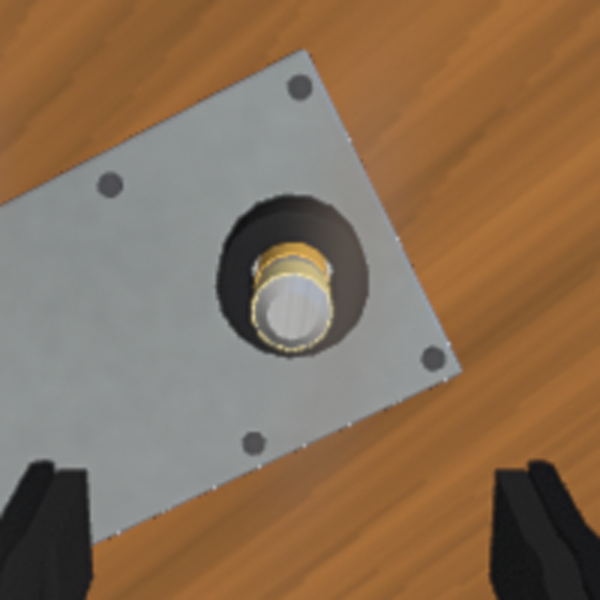

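View pics/side8.png

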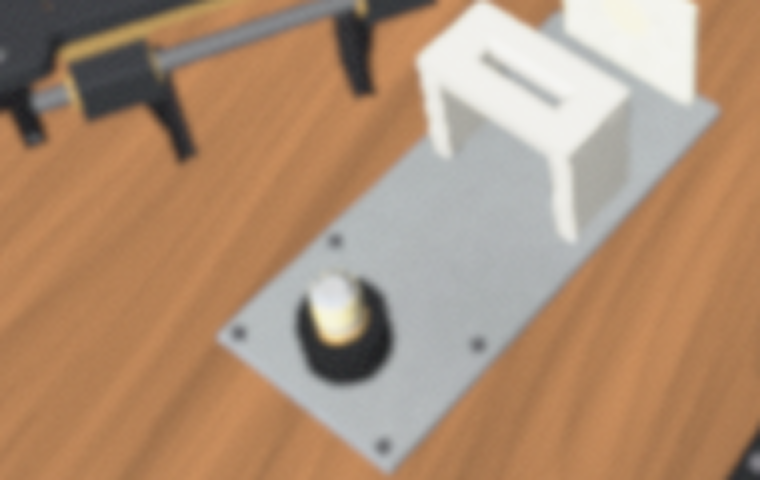

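>>> carry_out --pt "6.5 -3.8 -4.6 0 0 0 9" --pt "6.5 -7.6 -9.2 0 0 0 18" --pt "6.5 -11.4 -13.8 0 0 0 28" --pt "6.5 -15.2 -18.4 0 0 0 38" --pt "6.5 -19 -23 0 0 0 47"

```text
clock: 12.78
tcp_pos: [0.6026, -0.0264, 0.2121]
tcp_rot: [179.9, 0.0, 93.8]
force: [-0.3, 0.2, -0.5]
opening: 0.0653
```

```bash
python3 go.py .6048 -.115 .21 91.2
```

```text
t 12.78 pos [ 0.6026 -0.0264  0.2121] rot [1.7991e+02 2.0000e-02 9.3770e+01] F [-0.3  0.2 -0.5] M [-0.11 -0.02  0.  ] open 0.0653
shift cm [-8.86 -0.36  0.22] turn [0.09 0.02 2.57] dist 0.089
```

>>> carry_out --pt "6.5 -4 -0.2 0 0 0 2.6" --pt "6.5 -7 -0.3 0 0 0 2.6" --pt "6.5 -7.8 -0.3 0 0 0 2.6" --pt "6.5 -7.8 -0.3 0 0 0 2.6" --pt "6.5 -7.8 -0.3 0 0 0 2.6"

```text
clock: 13.4
tcp_pos: [0.6051, -0.1011, 0.2112]
tcp_rot: [-180.0, -0.0, 91.5]
force: [0.2, 0.2, -0.0]
opening: 0.0651
```

```bash
python3 go.py .6048 -.124 .10 91.2;python3 - <<'E'
from h import *
from workcell import cams,bot
d=cams.get_image("wrist");np.save("w9.npy",d,allow_pickle=True)
a=cv2.resize(d["image"][:,:,::-1],None,fx=1.4,fy=1.4)
p=[.6048,-.124,np.radians(1.2)]
L=np.array([(5,25,128),(5,-25,128),(-5,-25,128),(-5,25,128)])/1000
cv2.polylines(a,[(proj(d,w(p,L))*1.4).round().astype(int)],True,(255,255,255),1)
cv2.imwrite("pics/w9.png",a)
print(bot.observe()["tcp_pos"])
E
```

```text
t 13.4 pos [ 0.6051 -0.1011  0.2112] rot [-1.7998e+02 -4.0000e-02  9.1550e+01] F [ 0.2  0.2 -0. ] M [-0.1   0.02 -0.03] open 0.0651
shift cm [-2.3  -0.08 11.12] turn [-0.02 -0.04  0.35] dist 0.114
[ 0.60509811 -0.1009977   0.21116474]
```

View pics/w9.png

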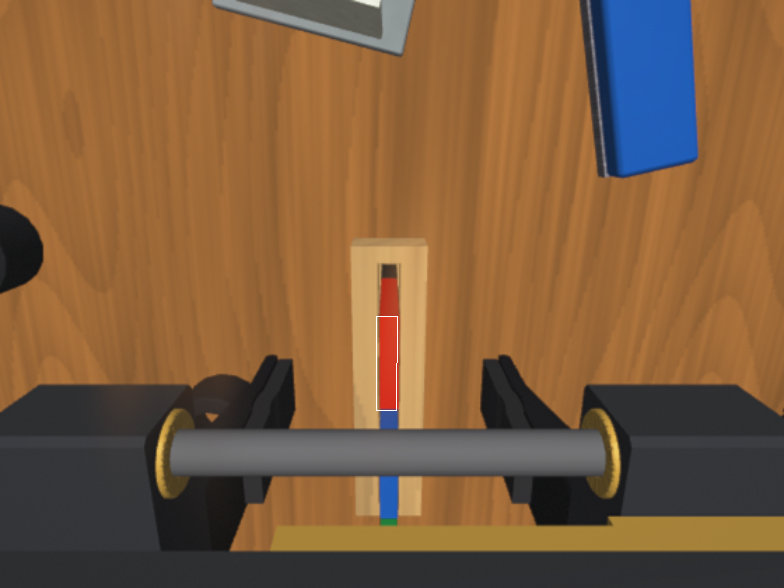

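>>> carry_out --pt "5 -2.3 0 2.5 0 0 0" --pt "5 -2.3 0 5 0 0 0" --pt "5 -2.3 0 8 0 0 0" --pt "5 -2.3 0 11 0 0 0" --pt "5 -2.3 0 11.1 0 0 0"

```text
clock: 14.08
tcp_pos: [0.6041, -0.1237, 0.0979]
tcp_rot: [-179.7, -0.1, 91.6]
force: [-0.4, -0.6, 0.5]
opening: 0.0498
```

```bash
python3 go.py .6052 -.124 .10 91.2;python3 - <<'E'
from h import *
from workcell import cams,bot
d=cams.get_image("wrist");
a=cv2.resize(d["image"][:,:,::-1],None,fx=1.4,fy=1.4)
cv2.imwrite("pics/w10.png",a)
E
```

```text
t 14.07 pos [ 0.6041 -0.1237  0.0979] rot [-1.797e+02 -1.400e-01  9.155e+01] F [-0.4 -0.6  0.5] M [-0.04  0.08  0.  ] open 0.0498
shift cm [-0.03  0.11 -0.21] turn [-0.31 -0.14  0.35] dist 0.002
```

View pics/w10.png

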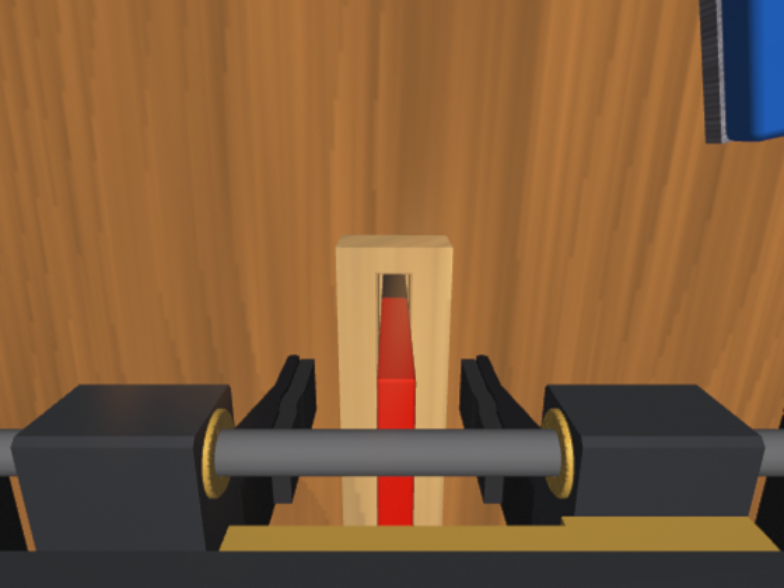

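>>> carry_out --pt "5 0 0.12 0 0 0 0" --pt "5 0 0.12 0 0 0 0" --pt "3 0 0.12 0 0 0 0" --pt "2 0 0.12 0 0 0 0" --pt "2 0 0.12 0 0 0 0" --squeeze 30

```text
clock: 14.75
tcp_pos: [0.607, -0.1256, 0.1002]
tcp_rot: [180.0, 0.0, 91.5]
force: [-1.0, -0.3, -0.5]
opening: 0.0278
```

```bash
python3 go.py .6052 -.124 .10 91.2;python3 - <<'E'
from h import *
from workcell import cams,bot
d=cams.get_image("wrist");
a=cv2.resize(d["image"][:,:,::-1],None,fx=1.4,fy=1.4)
cv2.imwrite("pics/w11.png",a[200:,150:650])
E
```

```text
t 14.75 pos [ 0.607  -0.1256  0.1002] rot [179.99   0.    91.46] F [-1.  -0.3 -0.5] M [-0.06  0.07  0.02] open 0.0278
shift cm [ 0.17 -0.18  0.02] turn [0.01 0.   0.26] dist 0.002
```

View pics/w11.png

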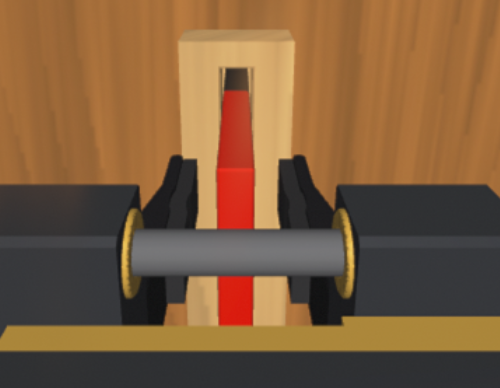

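>>> carry_out --pt "2 0.1 -0.06 0 0 0 0" --pt "1.5 0.1 -0.06 0 0 0 0" --pt "0.5 0.1 -0.06 0 0 0 0" --pt "0.5 0.1 -0.06 0 0 0 0" --pt "0.5 0.1 -0.06 0 0 0 0"

```text
clock: 15.42
tcp_pos: [0.6064, -0.1246, 0.1]
tcp_rot: [-180.0, -0.0, 91.5]
force: [-0.8, -0.3, -0.4]
opening: 0.0101
```

>>> carry_out --pt "0.5 0 0 0 0 0 0" --pt "0.5 0 0 0 0 0 0" --pt "0.5 0 0 0 0 0 0" --pt "0.5 0 0 -0.3 0 0 0" --pt "0.5 0 0 -0.6 0 0 0"

```text
clock: 16.05
tcp_pos: [0.6063, -0.1245, 0.1062]
tcp_rot: [-180.0, -0.0, 91.5]
force: [0.4, 0.4, -0.7]
opening: 0.0097
```

>>> carry_out --pt "0.5 0 0 -1.5 0 0 0" --pt "0.5 0 0 -4 0 0 0" --pt "0.5 0 0 -7.5 0 0 0" --pt "0.5 0 0 -11 0 0 0" --pt "0.5 0 0 -13 0 0 0"

```text
clock: 16.68
tcp_pos: [0.6073, -0.1248, 0.2395]
tcp_rot: [179.8, 0.1, 91.5]
force: [0.3, -0.4, -0.8]
opening: 0.0102
```

```bash
python3 go.py .5716 .1366 .23 168.1;python3 - <<'E'
from h import *
from workcell import cams,bot
d=cams.get_image("wrist");
a=cv2.resize(d["image"][:,:,::-1],None,fx=1.4,fy=1.4)
cv2.imwrite("pics/w12.png",a)
a=cams.get_image("side")["image"][:,:,::-1]
cv2.imwrite("pics/side12.png",a)
E
```

```text
t 16.68 pos [ 0.6073 -0.1248  0.2395] rot [1.7976e+02 1.0000e-01 9.1470e+01] F [ 0.3 -0.4 -0.8] M [-0.07  0.09  0.  ] open 0.0102
shift cm [26.23 -2.9   0.89] turn [  0.13   0.25 -76.63] dist 0.264
```

View pics/w12.png

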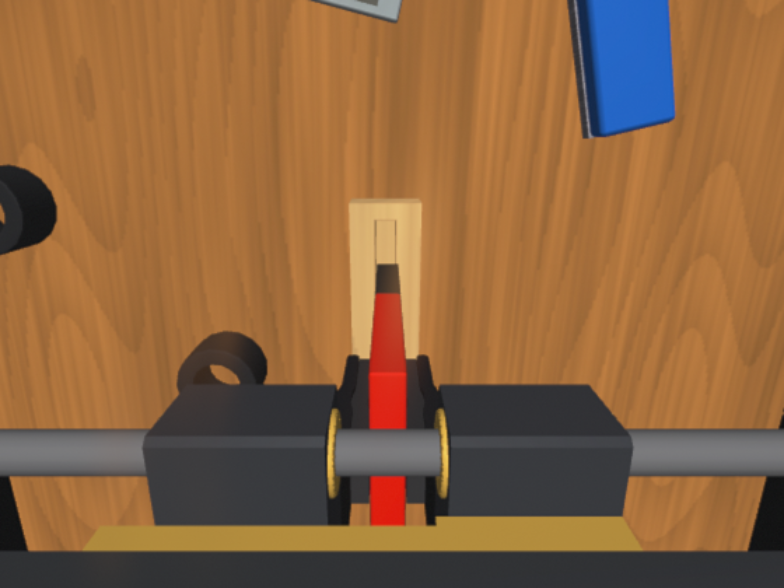

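View pics/side12.png

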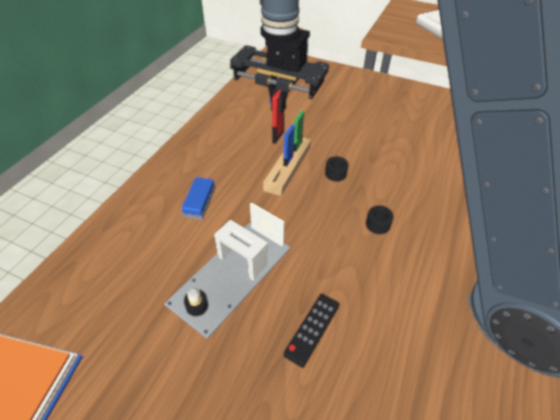

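>>> carry_out --pt "0.5 3.5 -0.4 0 0 0 -9" --pt "0.5 7.5 -0.8 0 0 0 -19" --pt "0.5 11.5 -1.2 0 0 0 -29" --pt "0.5 15.5 -1.6 0 0 0 -39" --pt "0.5 19.5 -2 0 0 0 -48"

```text
clock: 17.4
tcp_pos: [0.5805, 0.0711, 0.2353]
tcp_rot: [-179.9, -0.1, 139.8]
force: [0.1, -0.1, -0.5]
opening: 0.0097
```

```bash
python3 go.py .5716 .1366 .225 168.1
```

```text
t 17.4 pos [0.5805 0.0711 0.2353] rot [-1.7995e+02 -7.0000e-02  1.3976e+02] F [ 0.1 -0.1 -0.5] M [-0.01 -0.03  0.05] open 0.0097
shift cm [4.91 4.42 1.03] turn [ -0.03  -0.08 -28.34] dist 0.067
```

>>> carry_out --pt "0.5 1.8 1.6 0.3 0 0 -9" --pt "0.5 3.6 3.3 0.6 0 0 -18" --pt "0.5 4.9 4.4 0.9 0 0 -28" --pt "0.5 4.9 4.4 0.9 0 0 -28.4" --pt "0.5 4.9 4.4 0.9 0 0 -28.4"

```text
clock: 18.02
tcp_pos: [0.5727, 0.1346, 0.2268]
tcp_rot: [-180.0, -0.0, 167.7]
force: [0.1, -0.7, -0.7]
opening: 0.01
```

>>> carry_out --pt "0.5 0 0 0.2 0 0 0" --pt "0.5 0 0 0.4 0 0 0" --pt "0.5 0 0 0.6 0 0 0" --pt "0.5 0 0 0.6 0 0 0" --pt "0.5 0 0 0.6 0 0 0"

```text
clock: 18.65
tcp_pos: [0.5728, 0.1351, 0.2211]
tcp_rot: [180.0, 0.0, 167.9]
force: [1.3, 0.5, -1.1]
opening: 0.0098
```

```bash
python3 go.py .5716 .1366 .2 168.1;python3 - <<'E'
from h import *
from workcell import cams,bot
d=cams.get_image("wrist");np.save("w13.npy",d,allow_pickle=True)
a=d["image"][:,:,::-1]
cv2.imwrite("pics/w13.png",cv2.resize(a[120:385,160:400],None,fx=2.25,fy=2.25,interpolation=cv2.INTER_CUBIC))
print(bot.observe()["tcp_pos"],bot.observe()["tcp_rot"])
E
```

```text
t 18.65 pos [0.5728 0.1351 0.2211] rot [180.     0.   167.86] F [ 1.3  0.5 -1.1] M [ 0.09 -0.04  0.02] open 0.0098
shift cm [0.15 0.12 2.11] turn [ 0.    0.   -0.24] dist 0.021
[0.57284648 0.13516479 0.2211079 ] [1.79996445e+02 6.77403514e-03 1.67860238e+02]
```

View pics/w13.png

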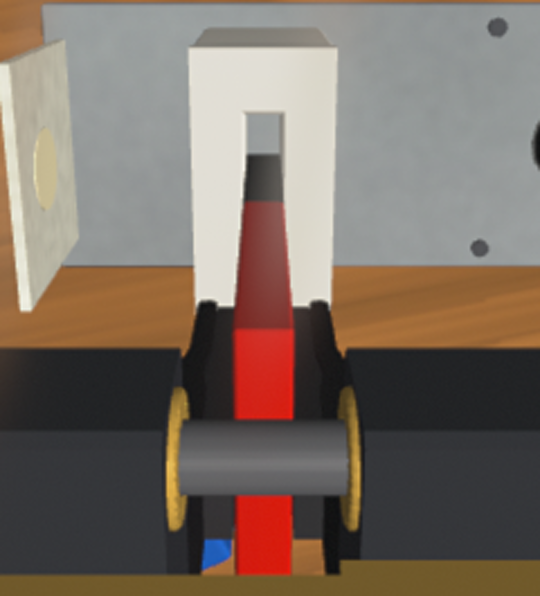

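```bash
cat > fitg.py <<'E'
from h import *
def run(npy,f,o,F,roof,slot,tcp,yaw):
    W=np.load(npy,allow_pickle=True).item()
    cr=lambda l:(np.array(l,float)+.5)/f-.5+np.array(o)
    Lr=np.array([(-50,-65,88),(-50,-15,88)])/1e3
    # bench: lateral position & yaw fixed -> x,y
    p,r=fit([(W,Lr,cr(roof))],[.58,.175,-.207]) if 0 else (None,None)
    yb=np.radians(-11.9)
    g=lambda q:(proj(W,w([q[0],q[1],yb],Lr))-cr(roof)).ravel()
    s=least_squares(g,[.58,.175]);print("bench xy",s.x,s.fun.round(1))
    Ls=np.array([(-27,-46,88),(-27,-34,88)])/1e3
    print("slot end pred-obs px",(proj(W,w([*s.x,yb],Ls))-cr(slot)).round(1).tolist())
    beam=w([*s.x,yb],[0,-.04,.056])[0]
    T=R.from_euler('xyz',[180,0,yaw],degrees=True)
    # filter local: lower edge center at tcp + T*(a,c,+b); pitch th about tool y
    Lf=np.array([(25,-5,0),(25,5,0),(25,-5,48),(25,5,48),(25,-5,120),(25,5,120)])/1e3
    def pts(q):
        a,c,b,th=q
        P=np.c_[Lf[:,0],Lf[:,1],-Lf[:,2]]   # tool z down
        P=R.from_euler('y',th).apply(P-[0,0,-.092])+[a,c,b-.092]
        return tcp+T.apply(P)
    h=lambda q:np.r_[(proj(W,pts(q))-cr(F)).ravel(),q[3]*50]
    q=least_squares(h,[0,0,.092,0]);print("filter a,c,b,th",q.x[:3].round(4),np.degrees(q.x[3]).round(2),q.fun.round(1))
    lo=tcp+T.apply([q.x[0],q.x[1],q.x[2]]);print("lower edge",lo,"beam",beam)
    print("needed tool cm",T.inv().apply([*(beam-lo)[:2],0])*100, "z lower",lo[2])
E
python3 - <<'E'
from fitg import *
run("w13.npy",2.25,(160,120),[(248,155),(281,155),(244,200),(284,200),(234,328),(293,328)],[(190,47),(336,47)],[(246,112),(284,112)],np.array([.5728,.1351,.2211]),167.86)
E
```

```text
bench xy [0.57925516 0.17597074] [-0.7  0.1  0.7 -0.1]
slot end pred-obs px [[-0.1, 1.3], [-1.5, 1.3]]
filter a,c,b,th [-0.0018  0.0013  0.0974] 0.36 [-0.4 -0.2 -0.4 -0.2 -0.2  0.3 -0.   0.3 -0.  -0.1  0.6 -0.1  0.3]
lower edge [0.57487898 0.13602178 0.12370985] beam [0.57100699 0.13683038 0.056     ]
needed tool cm [ 3.95544774e-01 -2.37729012e-03 -2.91134074e-19] z lower 0.12370984712605443
```

>>> carry_out --pt "0.5 0.2 0 1 0 0 -0.1" --pt "0.5 0.2 0 2 0 0 -0.2" --pt "0.5 0.2 0 3 0 0 -0.2" --pt "0.5 0.2 0 3.3 0 0 -0.2" --pt "0.5 0.2 0 3.3 0 0 -0.2"

```text
clock: 19.32
tcp_pos: [0.5707, 0.1356, 0.1876]
tcp_rot: [-180.0, -0.0, 168.1]
force: [0.1, -0.6, -0.7]
opening: 0.0099
```

```bash
python3 go.py .5716 .1366 .19 168.1;python3 - <<'E'
from h import *
from workcell import cams,bot
d=cams.get_image("wrist");np.save("w14.npy",d,allow_pickle=True)
a=d["image"][:,:,::-1]
cv2.imwrite("pics/w14.png",cv2.resize(a[110:280,200:350],None,fx=3.5,fy=3.5,interpolation=cv2.INTER_CUBIC))
a=cams.get_image("side")["image"][:,:,::-1]
cv2.imwrite("pics/side14.png",cv2.resize(a[130:280,165:315],None,fx=4,fy=4,interpolation=cv2.INTER_CUBIC))
a=cams.get_image("top")["image"][:,:,::-1]
cv2.imwrite("pics/top14.png",cv2.resize(a[140:245,105:285],None,fx=4,fy=4,interpolation=cv2.INTER_CUBIC))
print(bot.observe()["tcp_pos"],bot.observe()["tcp_rot"])
E
```

```text
t 19.32 pos [0.5707 0.1356 0.1876] rot [-1.7999e+02 -4.0000e-02  1.6807e+02] F [ 0.1 -0.6 -0.7] M [ 0.02 -0.04  0.01] open 0.0099
shift cm [-0.07  0.12 -0.24] turn [-0.01 -0.04 -0.03] dist 0.003
[0.57114372 0.13561817 0.18837339] [1.79988669e+02 4.34415572e-02 1.68069624e+02]
```

View pics/w14.png

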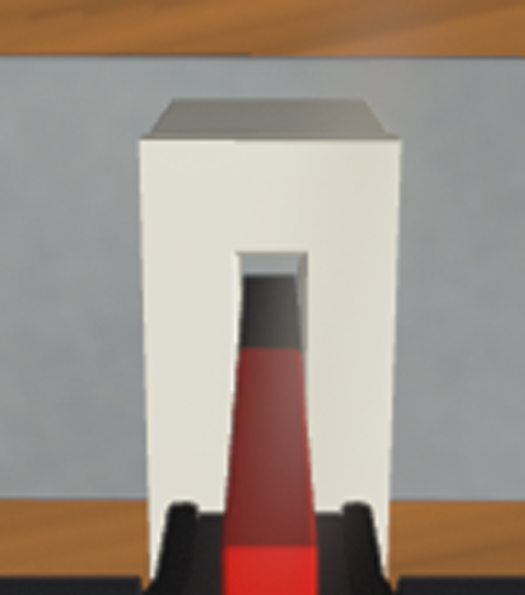

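View pics/side14.png

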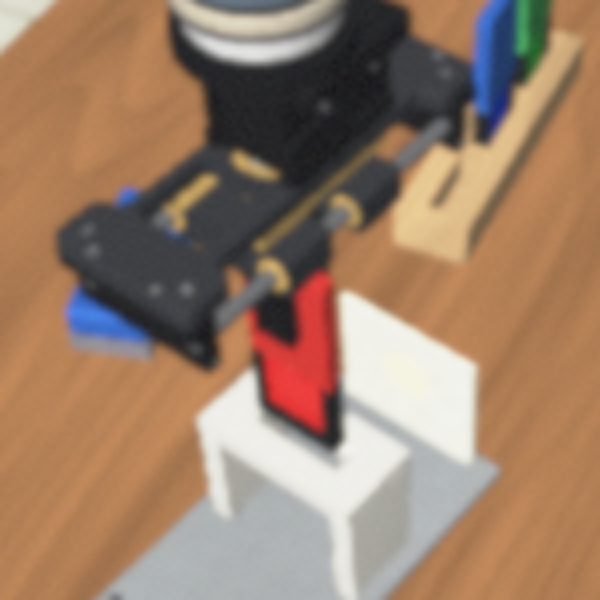

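View pics/top14.png

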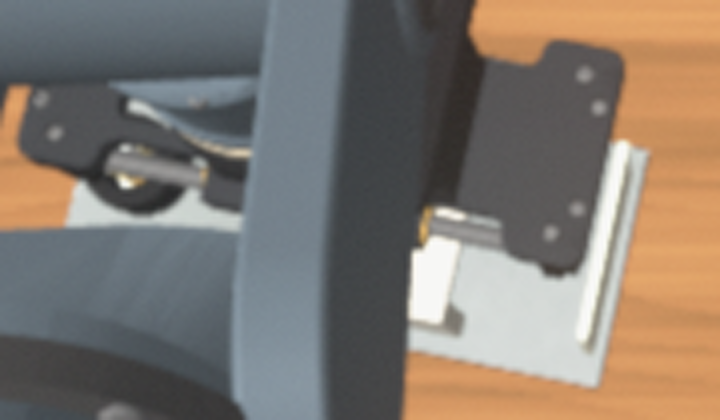

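```bash
python3 - <<'E'
from fitg import *
run("w14.npy",3.5,(200,110),[(244,275),(299,275),(239,348),(302,348),(223,547),(318,547)],[(140,138),(400,138)],[(236,252),(307,252)],np.array([.5709,.1356,.188]),168.07)
W=np.load("w14.npy",allow_pickle=True).item()
print((proj(W,[.5716,.1366,.088])-[200,110])*3.5)
E
```

```text
bench xy [0.57901031 0.17594085] [-0.3 -0.   0.3  0. ]
slot end pred-obs px [[1.0, 1.1], [-1.9, 1.1]]
filter a,c,b,th [-0.0008  0.0012  0.0952] 0.25 [ 0.2  0.1 -0.8  0.2 -0.  -0.2  0.1 -0.1  0.   0.   0.3  0.   0.2]
lower edge [0.57191856 0.13664771 0.09283347] beam [0.57076215 0.13680049 0.056     ]
needed tool cm [ 1.16302193e-01 -8.95717174e-03 -1.09693717e-18] z lower 0.09283346558096364
[[268.46373668 389.40164091]]
```

>>> carry_out --pt "0.5 0.1 0 0.2 0 0 0" --pt "0.5 0.1 0 0.5 0 0 0" --pt "0.5 0.1 0 0.8 0 0 0" --pt "0.5 0.1 0 1.1 0 0 0" --pt "0.5 0.1 0 1.4 0 0 0"

```text
clock: 20.1
tcp_pos: [0.5698, 0.1358, 0.1738]
tcp_rot: [-180.0, -0.0, 168.1]
force: [0.4, 0.4, -2.1]
opening: 0.0098
```

```bash
python3 go.py .5706 .136 .12 168.1;python3 - <<'E'
from h import *
from workcell import cams,bot
d=cams.get_image("wrist");np.save("w15.npy",d,allow_pickle=True)
a=d["image"][:,:,::-1]
cv2.imwrite("pics/w15.png",cv2.resize(a[110:280,200:350],None,fx=3.5,fy=3.5,interpolation=cv2.INTER_CUBIC))
E
```

```text
t 20.1 pos [0.5698 0.1358 0.1738] rot [-1.8000e+02 -1.0000e-02  1.6807e+02] F [ 0.4  0.4 -2.1] M [-0.   -0.    0.03] open 0.0098
shift cm [-0.07  0.04  5.38] turn [-0.   -0.01 -0.03] dist 0.054
```

View pics/w15.png

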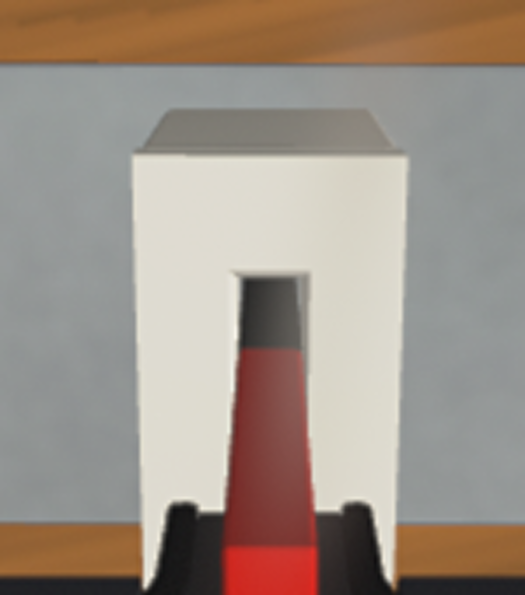

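>>> carry_out --pt "0.5 0 0.02 0.4 0 0 0" --pt "0.5 0 0.02 0.9 0 0 0" --pt "0.5 0 0.02 1.4 0 0 0" --pt "0.5 0 0.02 1.9 0 0 0" --pt "0.5 0 0.02 2.4 0 0 0"

```text
clock: 20.78
tcp_pos: [0.5699, 0.136, 0.1496]
tcp_rot: [-180.0, -0.0, 168.1]
force: [-0.3, 0.0, -0.9]
opening: 0.0097
```

```bash
python3 go.py .5706 .136 .12 168.1;python3 - <<'E'
from h import *
from workcell import cams,bot
d=cams.get_image("wrist");np.save("w15.npy",d,allow_pickle=True)
a=d["image"][:,:,::-1]
cv2.imwrite("pics/w16.png",cv2.resize(a[110:280,200:350],None,fx=3.5,fy=3.5,interpolation=cv2.INTER_CUBIC))
E
```

```text
t 20.77 pos [0.5699 0.136  0.1496] rot [-1.8000e+02 -1.0000e-02  1.6807e+02] F [-0.3  0.  -0.9] M [-0.01 -0.01  0.  ] open 0.0097
shift cm [-0.07  0.02  2.96] turn [-0.   -0.01 -0.03] dist 0.03
```

View pics/w16.png

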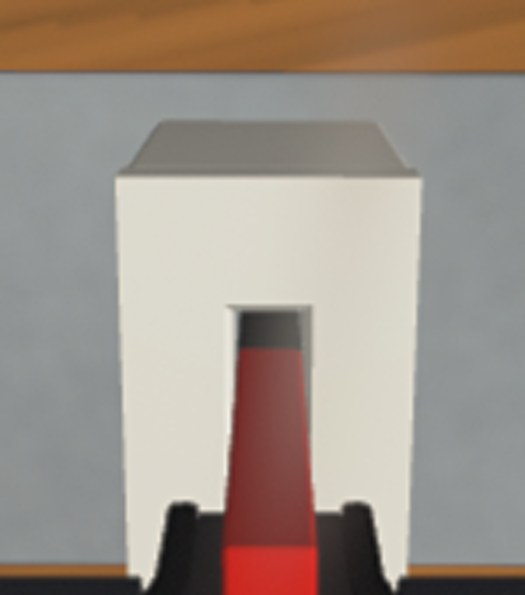

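>>> carry_out --pt "0.5 0 0.0 0.5 0 0 0" --pt "0.5 0 0.0 1.2 0 0 0" --pt "0.5 0 0 1.9 0 0 0" --pt "0.5 0 0 2.6 0 0 0" --pt "0.5 0 0 2.95 0 0 0"

```text
clock: 21.45
tcp_pos: [0.5696, 0.136, 0.1199]
tcp_rot: [-180.0, -0.1, 168.1]
force: [0.1, -0.9, -0.2]
opening: 0.0096
```

```bash
python3 go.py .5706 .136 .12 168.1;python3 - <<'E'
from h import *
from workcell import cams,bot
d=cams.get_image("wrist");np.save("w17.npy",d,allow_pickle=True)
a=d["image"][:,:,::-1]
cv2.imwrite("pics/w17.png",cv2.resize(a[110:280,200:350],None,fx=3.5,fy=3.5,interpolation=cv2.INTER_CUBIC))
d=cams.get_image("side");np.save("s17.npy",d,allow_pickle=True);a=d["image"][:,:,::-1]
cv2.imwrite("pics/side17.png",cv2.resize(a[170:270,195:315],None,fx=6,fy=6,interpolation=cv2.INTER_CUBIC))
E
```

```text
t 21.45 pos [0.5696 0.136  0.1199] rot [-1.7999e+02 -5.0000e-02  1.6807e+02] F [ 0.1 -0.9 -0.2] M [-0.01  0.03  0.01] open 0.0096
shift cm [-0.1   0.02 -0.02] turn [-0.01 -0.05 -0.03] dist 0.001
```

View pics/w17.png

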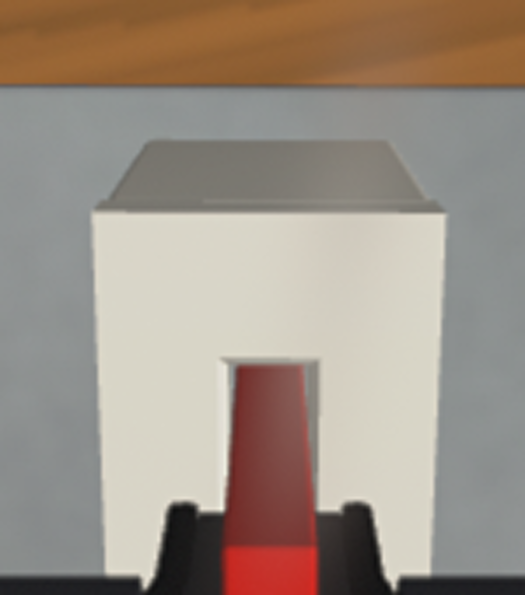

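View pics/side17.png

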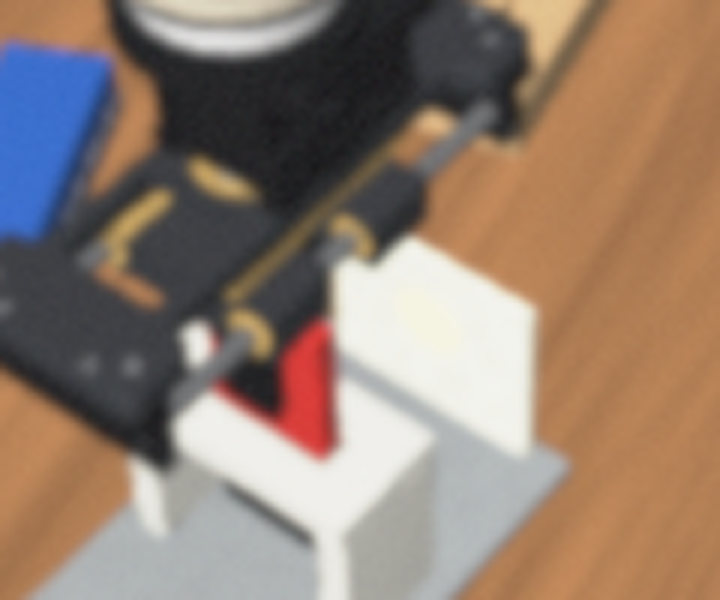

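```bash
python3 - <<'E'
from h import *
S=np.load("s17.npy",allow_pickle=True).item()
p=[.58065,.17561,np.radians(-11.78)]
q=lambda L:((proj(S,w(p,np.array(L)/1e3))-[195,170]+.5)*6-.5).round(0).tolist()
print("slot outer end",q([(-28,-33,88),(-28,-47,88)]),"filter at roof z .088 corners -x",q([(-25,-35,88),(-25,-45,88)]),"top",q([(-25,-35,148),(-25,-45,148)]),"roof",q([(-50,-15,88),(-50,-65,88),(50,-15,88)]))
W=np.load("w17.npy",allow_pickle=True).item()
for b in [(.57925,.17597),(.57901,.17594),(.5800,.1758)]:
    p=[*b,np.radians(-11.9)]
    print((((proj(W,w(p,np.array([(-50,-65,88),(-50,-15,88),(-28,-40,88),(-25,-45,148),(-25,-35,148)])/1e3))-[200,110]+.5)*3.5-.5).round(0)).tolist())
E
```

```text
slot outer end [[324.0, 467.0], [351.0, 440.0]] filter at roof z .088 corners -x [[321.0, 459.0], [340.0, 440.0]] top [[312.0, 345.0], [332.0, 325.0]] roof [[341.0, 535.0], [435.0, 437.0], [115.0, 390.0]]
[[92.0, 211.0], [447.0, 211.0], [269.0, 360.0], [220.0, 560.0], [318.0, 560.0]]
[[92.0, 209.0], [446.0, 209.0], [269.0, 358.0], [220.0, 558.0], [317.0, 558.0]]
[[93.0, 216.0], [446.0, 216.0], [269.0, 365.0], [220.0, 567.0], [318.0, 567.0]]
```

```bash
python3 - <<'E'
from h import *
S=np.load("s17.npy",allow_pickle=True).item()
a=S["image"][:,:,::-1]
o=(225,210)
b=cv2.resize(a[210:265,225:280],None,fx=10,fy=10,interpolation=cv2.INTER_CUBIC)
p=[.58065,.17561,np.radians(-11.78)]
q=lambda L:((proj(S,w(p,np.array(L)/1e3))-o+.5)*10-.5).round().astype(int)
for P in q([(-25,-35,88),(-25,-45,88),(-25,-35,148),(-25,-45,148),(-28,-33,88),(-28,-47,88),(-50,-15,88),(-50,-65,88)]): cv2.circle(b,tuple(int(v) for v in P),4,(0,255,0),-1)
cv2.imwrite("pics/side17b.png",b)
E
```

```text
(no output)
```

View pics/side17b.png

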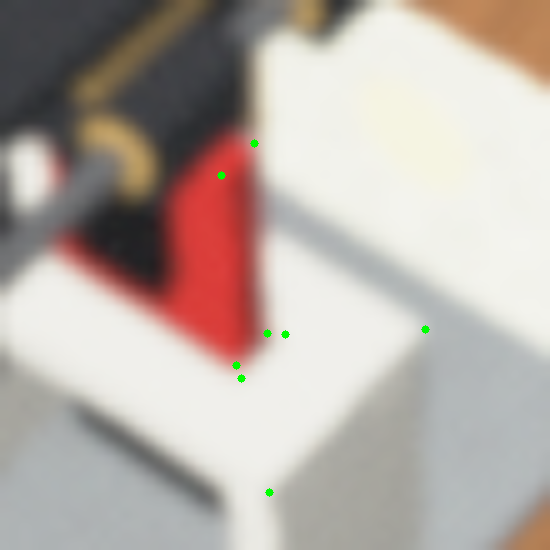

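>>> carry_out --pt "0.5 0.05 0 0 0 0 0" --pt "0.5 0.1 0 0 0 0 0" --pt "0.5 0.1 0 0 0 0 0" --pt "0.5 0.1 0 0 0 0 0" --pt "0.5 0.1 0 0 0 0 0"

```text
clock: 22.18
tcp_pos: [0.5692, 0.1362, 0.1208]
tcp_rot: [180.0, 0.0, 168.1]
force: [1.0, -1.0, -0.8]
opening: 0.0096
```

>>> carry_out --pt "0.5 -0.05 0 0 0 0 0" --pt "0.5 -0.1 0 0 0 0 0" --pt "0.5 -0.15 0 0 0 0 0" --pt "0.5 -0.2 0 0 0 0 0" --pt "0.5 -0.2 0 0 0 0 0"

```text
clock: 22.8
tcp_pos: [0.5709, 0.1357, 0.1205]
tcp_rot: [-180.0, -0.0, 168.1]
force: [-0.2, 0.5, -1.6]
opening: 0.0099
```

>>> carry_out --pt "0.5 0.1 0.03 0 0 0 0" --pt "0.5 0.1 0.06 0 0 0 0" --pt "0.5 0.1 0.06 0 0 0 0" --pt "0.5 0.1 0.06 0 0 0 0" --pt "0.5 0.1 0.06 0 0 0 0"

```text
clock: 23.42
tcp_pos: [0.57, 0.1366, 0.1206]
tcp_rot: [180.0, 0.0, 168.1]
force: [-0.7, -0.1, -1.4]
opening: 0.0101
```

>>> carry_out --pt "0.5 0 -0.05 0 0 0 0" --pt "0.5 0 -0.1 0 0 0 0" --pt "0.5 0 -0.12 0 0 0 0" --pt "0.5 0 -0.12 0 0 0 0" --pt "0.5 0 -0.12 0 0 0 0"

```text
clock: 24.05
tcp_pos: [0.5698, 0.1354, 0.1206]
tcp_rot: [180.0, 0.0, 168.1]
force: [0.5, 0.0, -1.4]
opening: 0.01
```

Free in both directions; I'll return to the middle and let it settle (0.5 mm lower too).

>>> carry_out --pt "0.5 0 0.06 0.05 0 0 0" --pt "0.5 0 0.06 0.05 0 0 0" --pt "0.5 0 0.06 0.05 0 0 0" --pt "0.5 0 0.06 0.05 0 0 0" --pt "0.5 0 0.06 0.05 0 0 0"

```text
clock: 24.68
tcp_pos: [0.5699, 0.136, 0.12]
tcp_rot: [-180.0, -0.0, 168.1]
force: [-0.1, 1.1, 0.4]
opening: 0.0097
```

>>> carry_out --pt "0.5 0 0 0 0 0 0" --pt "0.5 0 0 0 0 0 0" --pt "0.5 0 0 0 0 0 0" --pt "0.5 0 0 0 0 0 0" --pt "0.5 0 0 0 0 0 0"

```text
clock: 25.3
tcp_pos: [0.5699, 0.136, 0.1201]
tcp_rot: [-180.0, 0.0, 168.1]
force: [0.1, -0.3, -0.6]
opening: 0.0098
```

```bash
python3 go.py .57 .136 .12 168.1;python3 - <<'E'
from h import *
from workcell import cams,bot
a=cams.get_image("wrist")["image"][:,:,::-1]
b=cams.get_image("side")["image"][:,:,::-1]
cv2.imwrite("pics/f.png",np.hstack([cv2.resize(a[110:290,190:370],(390,390)),cv2.resize(b[120:320,140:340],(390,390))]))
E
```

```text
t 25.3 pos [0.5699 0.136  0.1201] rot [-180.      0.    168.07] F [ 0.1 -0.3 -0.6] M [-0.01  0.01 -0.03] open 0.0098
shift cm [-0.01  0.    0.01] turn [-0.    0.   -0.03] dist 0.0
```

View pics/f.png

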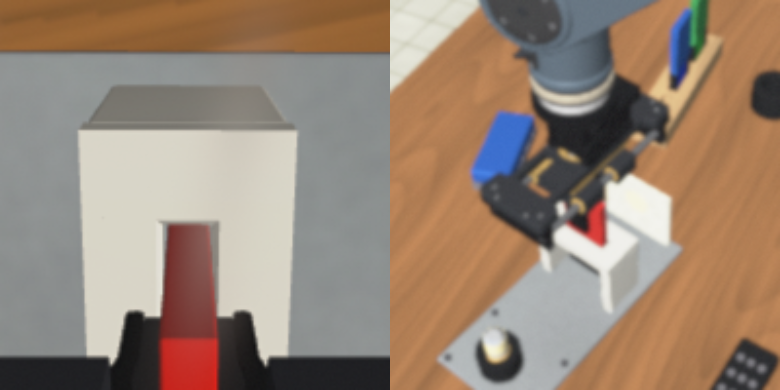

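The picture shows the filter in the slot, central side to side. The ring is seated on the shoulder with the stem top standing out of it, and the other things are untouched.

```bash
python3 -c "
from workcell import bot
print(bot.hand_in())"
```

```text
the job is handed in; nothing more can be done
None
```

The job is handed in. The black ring (the smallest of the three) is seated on the lamp's shoulder and released. The red filter is still held upright through the gate slot. The clock read about 25.4 s of the 64 s allowed.

- **Ring:** it stopped moving down with the TCP at a height of 32.5 mm and about 9 N of upward force, which matches contact with the shoulder. After release, the wrist and side pictures both showed it flat, with the stem sticking out of it.
- **Filter height:** the TCP was 92 mm above the filter's lower edge when I gripped it in the rack. It now stands at 120.1 mm, which puts the pane at about 56 mm, the beam height.
- **Filter clearance:** shifts of about 1 mm along the slot and 0.6 mm across it, both ways, met no contact. I returned it to the middle, where the wrist force was under 1 N. The last picture also shows it centred across the slot.
- **Disagreement:** the wrist camera puts held objects about 3–5 mm lower than the arm's readings do, and it did the same with the ring. I trusted the arm's readings, because the height at which the ring met the shoulder agreed with them. The side camera put the filter's top within about 2 mm of the expected height.
- **Other things:** I moved none of them. In the last pictures the green and blue filters, the remote and the eraser appear where they were.

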